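# Load the tube mixer and clamp the rack

## Task

Load the two-row tube rack into the mixer, keeping it upright: set it on the blue bed in front of the clamp bridges and slide it between the guide rails, under both bridges, until it is fully home against the back stop. Then turn both clamp knobs clockwise to their end stops so that the rack is held, and let go; do not knock over or shift the other things on the bench.

Things in the scene. Friction and masses are not known exactly. Their poses are not given: they have to be found in the camera images.
- rack: the rack to load: white plastic, two rows of five tubes with red caps, body 150 x 50 x 70 mm (sides can be gripped anywhere), caps in the middle 128 x 40 mm reach 95 mm above its underside. Ends alike: either may go in first. 0.3 to 0.55 kg, stands on the bench. Origin: centre of its underside; x along its length, y across, z up.
- single_rack: another tube rack, a bystander: one row of tubes only, 170 x 30 mm, 95 mm high over the caps, same materials as the other. Origin: centre of its underside; x along its length, z up.
- bottle: a bystander: white plastic reagent bottle, 56 mm diameter, 150 mm high, standing to one side of the two-row rack. Origin: centre of its underside.
- jar: a bystander: brown jar, 64 mm diameter, 85 mm high, standing off one end of the two-row rack. Origin: centre of its underside.
- tip_box: a bystander: pipette tip box, 122 x 84 x 73 mm. Origin: centre of its underside.
- beaker: a bystander: glass beaker, 72 mm diameter, 95 mm high. Origin: centre of its underside.
- wash_bottle: a bystander: white wash bottle with a spout, 60 mm diameter, 175 mm high in all, standing close beside the mixer. Origin: centre of its underside.
- scanner: a bystander: barcode scanner head on a small stand, foot 75 x 50 mm, head 85 x 36 mm, 114 mm high in all. Origin: centre of its underside.
- mixer: the multi-tube mixer, fixed to the bench: white motor housing 355 x 176 mm carrying a flat blue bed 355 x 160 mm, bed top 86 mm above the bench. Origin at bench height; x along the lane, the way a rack is pushed in, y across to the left, z up. Housing and bed run from x = -170 to +185 mm. Before the guide rails (x below -67 mm) the bed is open, for setting a rack down.
- mouth (a point): point on the bed, mid-lane, below the near edge of the near bridge (mixer x = 0); axes as the mixer's. Steel guide rails, 12 mm high, 6 mm thick: inner faces at y = +-27.5 mm from 20 mm before this point to 170 mm past it; from 20 to 67 mm before it they flare out to y = +-44 mm.
- home (a point): where the rack's origin lies when it is fully home: on the bed, mid-lane, 90 mm past the mouth point, axes as the mixer's. The leading end then touches the steel back stop (34 mm high, its face 75 mm past this point) and the trailing end is 15 mm inside the near edge of the near bridge.
- near_bridge (a point): middle of the underside of the near clamp bridge: aluminium, 44 mm along the lane, 116 mm across, 14 mm thick, underside 200 mm above the bench, on two 12 mm posts at y = +-46 mm. A presser bar (36 x 56 mm in plan) hangs under it: its underside is 188 mm above the bench with the knob at 0 and comes down 4.8 mm per rad, to bear on the caps at the end stop.
- far_bridge (a point): the same for the far clamp bridge, 120 mm farther along the lane. A rack passes under the pressers while the knobs are below 0.6 rad.
- near_grip (a point): middle of the black T-bar of the near clamp knob, on its vertical axis, 251 mm above the bench over the middle of the near bridge. The bar is 64 mm long along this point's x, 14 mm wide along its y, 18 mm high, on a steel stem of 12 mm diameter; a boss round the stem, 28 mm diameter, ends 29 mm under this point. The point turns with the knob.
- far_grip (a point): the same for the far clamp knob, over the middle of the far bridge.
- clamp_near (a joint): turn of the near clamp knob, rad: 0 fully open (bar across the lane), grows as it turns clockwise seen from above, end stop at 1.5. Starts between 0 and 0.4. Stays where it is left; takes about 0.1 to 0.2 N m.
- clamp_far (a joint): the same for the far clamp knob.
Things that resemble listed ones, but are neither listed nor needed, are in the scene too. What is shaped like the rack but brown or yellow is not meant.

How it is judged:
By the outcome, as a careful person would: the job done as asked, in the order asked, and still so for the second after the job is handed in, with the robot touching nothing.
It also fails if it takes over 72 s, if anything falls off the work surface, if the arm or the gripper's body presses on something with over 40 N, if the wrist force passes 120 N, or if a joint passes its speed limit or range.

## Robot

A 6-joint arm with a two-finger parallel gripper is mounted at the origin on the work surface. World frame = base frame: x ahead of the robot, y to its left, z up, the work surface at z = 0. Lengths are in m, angles in rad, forces in N, time in s.
With the tool pointing down it reaches from about 0.4 to 0.825 m from the base axis. Payload 7 kg.
Tool frame: the origin (TCP) lies on the centre line of the jaws, within the pads' length; the fingertips stand 19 mm ahead of it and the grasp point (between the pads) is the TCP (bot.tip_extent is the distance from the TCP to the fingertips, in m); z points along the fingers, y is the direction in which the jaws open and shut (so a half turn about z gives the same grasp; the last joint's range is limited). The gripper opens to 85 mm and grips with 20 to 120 N. Pads are 22 mm wide; open, the fingers measure 114 mm over their backs; the gripper's body (76 mm by 85 mm) begins 54 mm behind the grasp point. The pads swing forward as they close: fully open they stand 13 mm farther back than shut.
Start: joints at [1.616, 0.359, 0.012, 0, -1.224, -0.288], TCP at [0.162, 0.655, 0.219] pointing down, gripper open.
Joint ranges: [-3.07, 3.07], [-1.43, 2.12], [-1.02, 1.25], [-3.03, 1.67], [-3.05, -0], [-3.03, 3.03]. Speed limits (rad/s): [2.39, 2.39, 3.01, 3.14, 3.14, 3.14].

## Interface

Orientations are given as a unit quaternion [w, x, y, z].
In Python, from bench import bot gives the robot as it stands.
- The arm moves only by the tool play_rows, never from a script. Its argument "motion" is a list of rows, each a list of 2 entries, a list of its own where there are three numbers: the shift along the tool's x, y, z in m, then the turn about the tool's z in degrees. In form: [[[x, y, z], turn], ...]. A call has 1 to 5 rows; each row shifts and turns the commanded pose from where the row before left it, along the tool's axes as they then stand; what a row does not reach is not made up. A row lasts 1/8 s, in which the tool goes at most 62.5 mm and 10.7 degrees, less where a joint would pass 70% of its speed; a pose out of reach is approached as far as the arm can. A call with a gripper value outside its range is refused whole. "grip" is the opening in per cent of the stroke, from 0 (shut) to 100 (fully open), set as the call begins (left out, the last holds). The fingers move at their own pace and stop on an object; "force" is the grip in N (left out, the last holds). Time passes only in rows, so rows that do not move let the fingers close. It gives the time, the measured TCP pose, the force and the opening at its end, in the units of the state.
- bot.get_state(): the state, without advancing time (a new reading comes with each control period).
- bot.snapshot(name): name is "scene" or "top"; returns the picture (400x640x3 uint8, red, green, blue); there is no depth.
- bot.calibration(name): a dict with "K" (3x3 intrinsics, pixels), "D" ([k1, k2, p1, p2, k3] as OpenCV has them; the pictures are not rectified), "T" (4x4, takes a point from camera to world coordinates). Camera axes: x right, y down, z forward; pixel columns grow to the right and rows downward; lengths in m; the calibration is good to about 2 mm. A picture is of the moment at which its call begins. calibration takes no time and is no camera call.
- bot.finish_job(): hands the job in, once; it reports no verdict.
Trained networks look in the newest picture that a camera, given by its name, has taken for a name from the list of things; names that differ only in an ending like _2 or _b are one class to them, and where a whole thing is asked for, a point or a joint stands for the part that bears it (a point fixed in the world has none). Each returns a list of dicts, best first, with "conf" (0 to 1); they miss things now and then, are a little off and sometimes report something else, mostly with a low value. They report only what shows in the picture. A call takes as long as a camera call. They do not tell look-alikes from the thing itself.
- bot.find_in(camera, name): "extent" ([left, top, right, bottom] in pixels, round what is visible of it).
The state is a dict: "clock": time; "joints": joint angles; "dq": joint speeds; "effort": joint torques, N m; "ee_pos": TCP position; "ee_rot": TCP orientation; "wrist_force": force on the tool from outside, world axes, zero at the start; "torque": the same for the moment, N m; "opening": finger opening in m.
Only numpy, scipy, OpenCV 4.12 (cv2) and the standard library are available. Lean on these libraries where they do the work, as an engineer would, in place of code of your own. Each camera call takes 0.05 s, during which the arm holds its last target. There are 200 camera calls.

## Working session

There is one attempt and no reset: what is moved stays moved. The work goes in short steps, Python scripts to look and compute and a tool call to move; the robot and the scene stay as the last step left them, time stands still between calls to the robot, and variables do not carry over. Pictures are saved under pics/ and viewed, about 8 in all and at most 12, crops included, and the job is handed in when it is done.

Besides the shell and the picture viewer there is one more tool, called as name(argument=value, ...), one argument or row to a line, values as JSON. play_rows: Moves the arm, as the interface text tells. Its arguments: {"type":"object","properties":{"motion":{"type":"array"},"grip":{"type":"number"},"force":{"type":"number"}},"required":["motion"]}

```bash
mkdir -p pics; ls
cat > t.py <<'E'
from bench import bot
import cv2,numpy as np
for c in("scene","top"):
    im=bot.snapshot(c); cv2.imwrite(f"pics/{c}0.png",im[:,:,::-1])
    k=bot.calibration(c); print(c,np.round(k["K"],1).tolist(),np.round(k["D"],3),np.round(k["T"],3).tolist())
    for n in("rack","mixer","near_bridge","near_grip","far_grip","single_rack","bottle","jar","wash_bottle"):
        print(n,[(np.round(d["extent"]).astype(int).tolist(),round(d["conf"],2)) for d in bot.find_in(c,n)][:4])
s=bot.get_state();print(s["clock"],s["ee_pos"],s["ee_rot"],s["opening"])
E
python3 t.py
```

```text
pics
scene [[489.6, 0.0, 317.1], [0.0, 489.6, 197.2], [0.0, 0.0, 1.0]] [-0.127  0.     0.     0.     0.   ] [[-0.677, 0.407, -0.613, 1.387], [0.736, 0.396, -0.549, 0.754], [0.019, -0.823, -0.568, 0.999], [0.0, 0.0, 0.0, 1.0]]
rack [([239, 178, 264, 214], 0.81), ([233, 138, 268, 172], 0.81), ([302, 162, 327, 206], 0.66)]
mixer [([280, 201, 363, 311], 0.66), ([260, 236, 285, 287], 0.62)]
near_bridge [([281, 198, 364, 311], 0.59)]
near_grip [([305, 195, 331, 212], 0.73)]
far_grip [([401, 262, 464, 300], 0.6), ([274, 175, 289, 214], 0.27)]
single_rack [([402, 264, 463, 300], 0.66), ([187, 196, 213, 232], 0.51)]
bottle [([271, 175, 291, 216], 0.72)]
jar [([259, 164, 277, 191], 0.84)]
wash_bottle [([259, 234, 284, 288], 0.9)]
top [[399.3, 0.0, 322.1], [0.0, 399.3, 197.9], [0.0, 0.0, 1.0]] [-0.061  0.     0.     0.     0.   ] [[-0.016, -0.994, 0.11, 0.379], [-1.0, 0.015, -0.01, -0.043], [0.008, -0.11, -0.994, 1.62], [0.0, 0.0, 0.0, 1.0]]
rack [([379, 190, 409, 227], 0.89), ([436, 235, 465, 275], 0.85), ([359, 244, 386, 284], 0.71)]
mixer [([255, 147, 346, 233], 0.57)]
near_bridge [([250, 146, 347, 236], 0.78)]
near_grip [([204, 169, 221, 191], 0.7)]
far_grip [([256, 156, 274, 172], 0.65)]
single_rack [([205, 210, 238, 253], 0.68), ([252, 148, 348, 236], 0.37), ([303, 150, 323, 165], 0.22)]
bottle [([360, 212, 375, 226], 0.73)]
jar [([395, 227, 416, 248], 0.83)]
wash_bottle [([304, 148, 324, 163], 0.6)]
1.0 [0.16226817 0.65516186 0.21892645] [-8.19154424e-06  9.92639184e-01 -1.21109245e-01 -1.95415188e-05] 0.08538300282182176
```

Run:
```python
import cv2
a=cv2.imread("pics/top0.png")[120:300,180:480]; cv2.imwrite("pics/topc.png",cv2.resize(a,(800,480),interpolation=cv2.INTER_CUBIC))
a=cv2.imread("pics/scene0.png")[110:330,170:480]; cv2.imwrite("pics/scenec.png",cv2.resize(a,(800,568),interpolation=cv2.INTER_CUBIC))
```

```text
(no output)
```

View pics/topc.png

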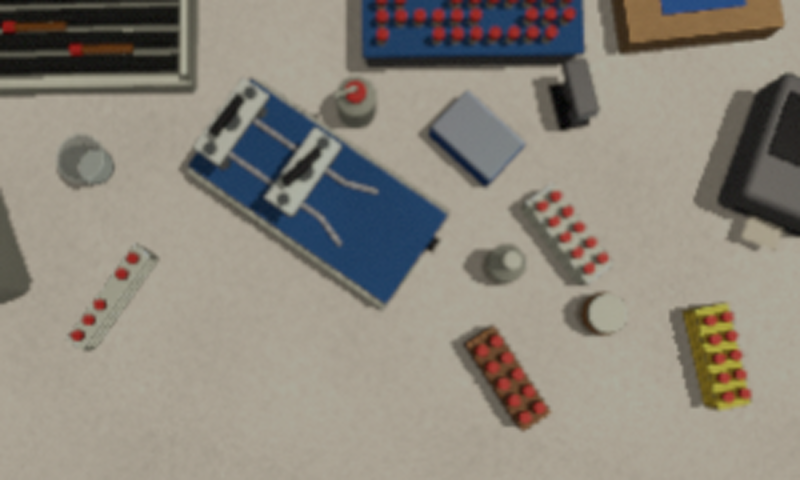

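View pics/scenec.png

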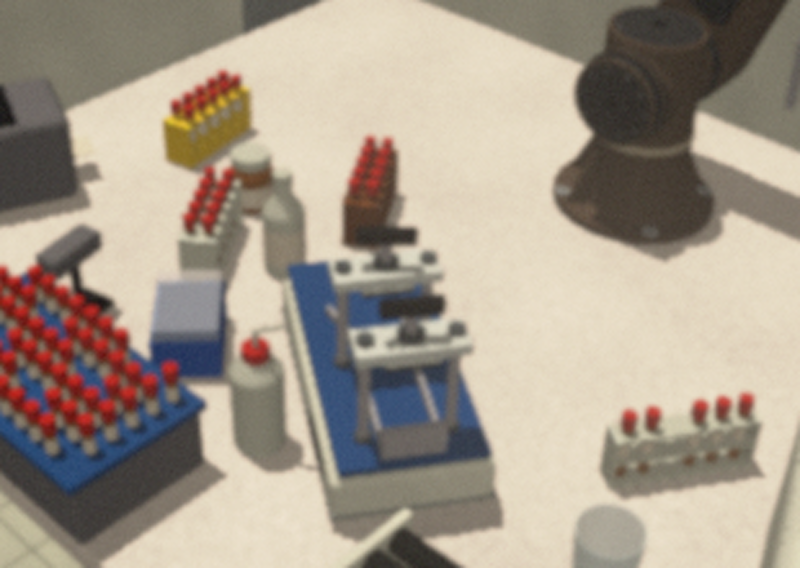

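The top crop shows the two-row racks: white at crop (568,235), which is full-image (393,208); brown at (505,378); and yellow at (720,355). The one-row white rack is at (115,298). I choose the white two-row one. The bottle at (505,262) is beside it and the jar at (603,313) is off one end. The mixer mouth faces lower right. Next I fit the poses.

```bash
cat > h.py <<'E'
from bench import bot
import cv2,numpy as np
from scipy.optimize import minimize
C={c:{k:np.array(v) for k,v in bot.calibration(c).items()} for c in("scene","top")}
def proj(c,P):
    W=np.linalg.inv(C[c]["T"]); return cv2.projectPoints(np.asarray(P,float).reshape(-1,3),cv2.Rodrigues(W[:3,:3])[0],W[:3,3],C[c]["K"],C[c]["D"])[0].reshape(-1,2)
def unproj(c,uv,z):
    n=cv2.undistortPoints(np.array(uv,float).reshape(-1,1,2),C[c]["K"],C[c]["D"]).reshape(-1,2)
    T=C[c]["T"]; d=np.c_[n,np.ones(len(n))]@T[:3,:3].T; o=T[:3,3]
    return o+d*((z-o[2])/d[:,2])[:,None]
def w(pose,P):
    x,y,a=pose; P=np.atleast_2d(np.asarray(P,float)); c,s=np.cos(a),np.sin(a)
    return np.c_[x+c*P[:,0]-s*P[:,1],y+s*P[:,0]+c*P[:,1],P[:,2]]
def box(x0,x1,y0,y1,z0,z1): return [(x,y,z) for x in(x0,x1) for y in(y0,y1) for z in(z0,z1)]
def draw(c,pose,polys):
    S=4; m=np.zeros((400*S,640*S),np.uint8)
    for P,v in polys:
        q=proj(c,w(pose,P)); h=cv2.convexHull((((q+.5)*S-.5)*16).astype(np.int32)); cv2.fillConvexPoly(m,h,v,shift=4)
    m=cv2.GaussianBlur(m.astype(np.float32),(0,0),S*.8)
    return cv2.resize(m,(640,400),interpolation=cv2.INTER_AREA)/255
E
cat > fit.py <<'E'
from h import *
I={c:cv2.imread(f"pics/{c}0.png").astype(float) for c in C}
blue={c:np.clip((I[c][:,:,0]-I[c][:,:,2]-15)/50,0,1) for c in C}
red={c:np.clip((I[c][:,:,2]-np.maximum(I[c][:,:,0],I[c][:,:,1])-25)/60,0,1) for c in C}
bed=[(box(-.17,.185,-.08,.08,.086,.086),255)]+[(box(b,b+.044,-.058,.058,.2,.214),0) for b in(0,.12)]
caps=[((-0+np.array(box(i*.0285-.0075,i*.0285+.0075,j*.0125-.0075,j*.0125+.0075,.078,.095))),255) for i in range(-2,3) for j in(-1,1)]
p=unproj("top",[(347,200),(323,234),(249,184),(393,208)],.086)
print(p.round(3)); f=(p[0]+p[1])/2; ax=p[1]-p[2]; a=np.arctan2(-ax[1],-ax[0])
m0=[f[0]+.17*np.cos(a),f[1]+.17*np.sin(a),a]
def fit(x0,polys,mask,cams,r):
    def cost(x):
        e=0
        for c in cams:
            u,v=proj(c,w(x0,[[0,0,.09]]))[0].astype(int); sl=np.s_[max(0,v-r):v+r,max(0,u-r):u+r]
            e+=((draw(c,x,polys)[sl]-mask[c][sl])**2).sum()
        return e
    return minimize(cost,x0,method="Nelder-Mead",options=dict(initial_simplex=np.array(x0)+np.array([[0,0,0],[.015,0,0],[0,.015,0],[0,0,.08]]),xatol=1e-4,fatol=1e-3))
for cams in(["top"],["scene"],["top","scene"]):
    r=fit(m0,bed,blue,cams,75); print("mixer",cams,r.x.round(4),round(r.fun,1)); 
M=r.x
q=unproj("top",[(180+552/2.667,120+198/2.667),(180+597/2.667,120+262/2.667)],.09); d=q[1]-q[0]
r0=[*unproj("top",[(394,208)],.09)[0,:2],np.arctan2(d[1],d[0])]
for cams in(["top"],["scene"],["top","scene"]):
    r=fit(r0,caps,red,cams,24); print("rack",cams,r.x.round(4),round(r.fun,1))
R=r.x
np.save("M.npy",M);np.save("R.npy",R)
for c,cr in(("top",(200,140,430,270)),("scene",(225,160,375,320))):
    x0,y0,x1,y1=cr;s=4 if c=="scene" else 3.4
    im=cv2.resize(I[c][y0:y1,x0:x1].astype(np.uint8),None,fx=s,fy=s,interpolation=cv2.INTER_CUBIC)
    def line(P,pose,col):
        k=((proj(c,w(pose,P))-[x0,y0]+.5)*s).astype(int); cv2.polylines(im,[k],True,col,1)
    R4=lambda x0,x1,y0,y1,z:[(x0,y0,z),(x1,y0,z),(x1,y1,z),(x0,y1,z)]
    line(R4(-.17,.185,-.08,.08,.086),M,(0,255,255))
    for b in(0,.12): line(R4(b,b+.044,-.058,.058,.214),M,(0,255,0)); line(R4(b+.015,b+.029,-.032,.032,.26),M,(255,0,255))
    for g in(-.0275,.0275): line([(-.02,g,.098),(.17,g,.098)],M,(0,255,255))
    line(R4(-.075,.075,-.025,.025,.07),R,(0,255,0)); line(R4(-.064,.064,-.02,.02,.095),R,(255,255,0))
    cv2.imwrite(f"pics/fit_{c}.png",im); print(im.shape)
for n,z in(("bottle",.075),("jar",.05),("wash_bottle",.08),("scanner",.05),("tip_box",.07)):
    for c in C:
        bot.snapshot(c)
        for d in bot.find_in(c,n)[:1]: e=d["extent"]; print(n,c,unproj(c,[((e[0]+e[2])/2,(e[1]+e[3])/2)],z).round(3)[0,:2])
E
python3 fit.py
```

```text
[[ 0.539 -0.154  0.086]
 [ 0.409 -0.059  0.086]
 [ 0.607  0.226  0.086]
 [ 0.505 -0.331  0.086]]
mixer ['top'] [0.5734 0.0282 0.9457] 902.0
mixer ['scene'] [0.5768 0.0301 0.9152] 1769.0
mixer ['top', 'scene'] [0.5745 0.0281 0.939 ] 2686.4
rack ['top'] [ 0.5108 -0.3367 -2.5274] 33.1
rack ['scene'] [ 0.5089 -0.3377 -2.5067] 27.2
rack ['top', 'scene'] [ 0.5104 -0.3367 -2.5137] 62.5
(442, 782, 3)
(640, 600, 3)
bottle scene [ 0.465 -0.237]
bottle top [ 0.473 -0.243]
jar scene [ 0.395 -0.377]
jar top [ 0.395 -0.377]
wash_bottle top [ 0.714 -0.025]
scanner scene [ 0.698 -0.375]
scanner top [ 0.718 -0.354]
tip_box scene [ 0.686 -0.169]
tip_box top [ 0.648 -0.205]
```

```bash
python3 - <<'E'
s=open("fit.py").read()
s=s.replace("p=unproj","""for c,(u,v) in(("top",(330,200)),("scene",None or (0,0))):
    if c=="scene": u,v=proj(c,unproj("top",[(330,200)],.086))[0].astype(int)
    _,L=cv2.connectedComponents((blue[c]>.3).astype(np.uint8)); k=cv2.dilate((L==L[v,u]).astype(np.uint8),np.ones((3,3))); print(c,u,v,(L==L[v,u]).sum(),L[v,u]); 
    # keep all blue within the convex hull of the bed's component
    h=cv2.convexHull(cv2.findNonZero(k)); z=np.zeros_like(k); cv2.fillConvexPoly(z,h,1); blue[c]=blue[c]*z
p=unproj""",1).split("for n,z in((\"bottle")[0]
open("fit.py","w").write(s)
E
python3 fit.py
```

```text
top 330 200 2086 28
scene 296 221 1002 19
[[ 0.539 -0.154  0.086]
 [ 0.409 -0.059  0.086]
 [ 0.607  0.226  0.086]
 [ 0.505 -0.331  0.086]]
mixer ['top'] [0.5728 0.0276 0.9499] 656.3
mixer ['scene'] [0.5775 0.027  0.8786] 2271.8
mixer ['top', 'scene'] [0.5734 0.0265 0.9497] 2977.1
rack ['top'] [ 0.5108 -0.3367 -2.5274] 33.1
rack ['scene'] [ 0.5089 -0.3377 -2.5067] 27.2
rack ['top', 'scene'] [ 0.5104 -0.3367 -2.5137] 62.5
(442, 782, 3)
(640, 600, 3)
```

View pics/fit_top.png

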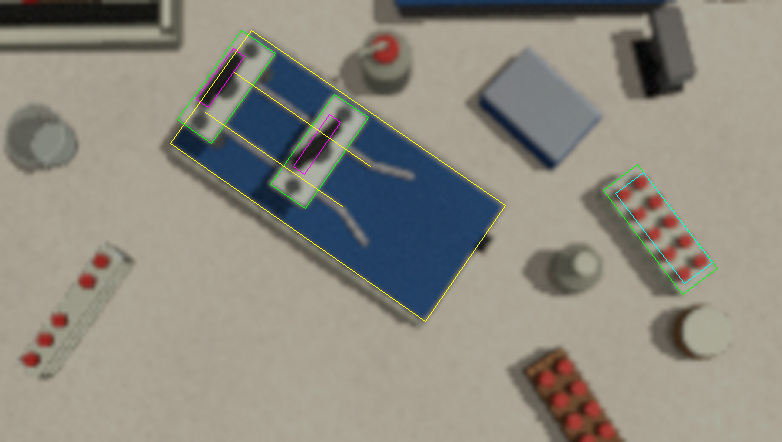

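View pics/fit_scene.png

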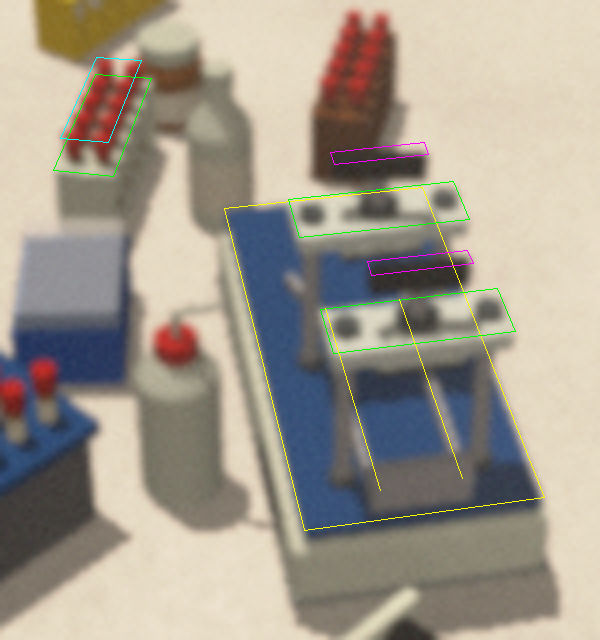

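Top fit: the bed and bridge outlines lie on the picture, bed front edge at (505,205)–(425,320). The rack outline lies on the white rack at (660,228). In the scene view the same fits agree within about 1 px. Next is a row planner, then the approach.

```bash
cat > plan.py <<'E'
from h import *
import sys,json
M=np.load("M.npy");R=np.load("R.npy")
def plan(wps,start=None,step=.058,vt=10):
    """wps: (x,y,z,phi); prints rows (shift in tool axes before that row's turn)"""
    s=bot.get_state(); p=np.array(s["ee_pos"]); q=s["ee_rot"]; phi=np.arctan2(2*(q[1]*q[2]+q[0]*q[3]),1-2*(q[2]**2+q[3]**2))
    print("at",p.round(4),"phi",round(phi,4),"t",round(s["clock"],2),"F",np.round(s["wrist_force"],1),"open",round(s["opening"],4),"q6",round(s["joints"][5],2))
    if start is not None: p=np.array(start[:3]);phi=start[3]
    rows=[]
    for wp in wps:
        t=np.array(wp[:3]); dphi=wp[3]-phi; st=wp[4] if len(wp)>4 else step
        n=max(1,int(np.ceil(max(np.linalg.norm(t-p)/st,abs(np.degrees(dphi))/vt))))
        for i in range(n):
            d=(t-p)/(n-i); a=-round(np.degrees(wp[3]-phi)/(n-i)*2)/2
            c,sn=np.cos(phi),np.sin(phi)
            r=[round(d[0]*c+d[1]*sn,3),round(d[0]*sn-d[1]*c,3),round(-d[2],3)]
            rows.append([r,a]); p=p+np.array([r[0]*c+r[1]*sn,r[0]*sn-r[1]*c,-r[2]]); phi-=np.radians(a)
    for i in range(0,len(rows),5): print(json.dumps(rows[i:i+5]))
def mx(x,y,z): return w(M,[[x,y,z]])[0]
def mp(p): 
    d=np.array(p[:2])-M[:2]; c,s=np.cos(M[2]),np.sin(M[2]); return np.array([c*d[0]+s*d[1],-s*d[0]+c*d[1]])
E
python3 - <<'E'
from plan import *
plan([(.3,.52,.34,-.8),(.6,.2,.34,-1.6),(.56,-.25,.34,-2.514),(.478,-.36,.28,-2.514)])
E
```

```text
at [0.1623 0.6552 0.2189] phi -0.2428 t 2.0 F [0.6 0.7 0.5] open 0.0857 q6 -0.29
[[[0.042, 0.025, -0.03], 8.0], [[0.044, 0.018, -0.03], 8.0], [[0.047, 0.012, -0.031], 8.0], [[0.048, 0.006, -0.03], 8.0], [[0.055, 0.001, -0.0], 5.5]]
[[[0.055, -0.004, -0.0], 6.0], [[0.054, -0.01, -0.0], 5.5], [[0.052, -0.015, -0.0], 6.0], [[0.051, -0.021, -0.0], 5.5], [[0.048, -0.025, -0.0], 6.0]]
[[[0.046, -0.031, -0.0], 5.5], [[0.042, -0.034, -0.0], 6.0], [[0.056, 0.003, -0.0], 6.5], [[0.056, -0.003, -0.0], 6.5], [[0.056, -0.01, -0.0], 6.5]]
[[[0.054, -0.016, -0.0], 6.5], [[0.052, -0.022, -0.0], 6.5], [[0.049, -0.028, -0.0], 6.5], [[0.046, -0.033, -0.0], 6.5], [[0.042, -0.038, -0.0], 6.5]]
[[[0.044, -0.014, 0.02], 0.0], [[0.044, -0.013, 0.02], 0.0], [[0.043, -0.014, 0.02], 0.0]]
```

play_rows(
  motion=[
    [[0.042,0.025,-0.03],8.0],
    [[0.044,0.018,-0.03],8.0],
    [[0.047,0.012,-0.031],8.0],
    [[0.048,0.006,-0.03],8.0],
    [[0.055,0.001,0],5.5],
  ],
  grip=85,
)

```text
clock: 2.62
ee_pos: [0.3391, 0.4793, 0.3429]
ee_rot: [-0.003, 0.9, -0.435, 0.0]
wrist_force: [1.4, 0.9, -0.1]
opening: 0.0726
```

play_rows(
  motion=[
    [[0.055,-0.004,0],6.0],
    [[0.054,-0.01,0],5.5],
    [[0.052,-0.015,0],6.0],
    [[0.051,-0.021,0],5.5],
    [[0.048,-0.025,0],6.0],
  ],
)

```text
clock: 3.25
ee_pos: [0.5256, 0.2783, 0.3402]
ee_rot: [-0.0, 0.763, -0.647, 0.0]
wrist_force: [0.6, 0.6, 0.3]
opening: 0.0728
```

play_rows(
  motion=[
    [[0.046,-0.031,0],5.5],
    [[0.042,-0.034,0],6.0],
    [[0.056,0.003,0],6.5],
    [[0.056,-0.003,0],6.5],
    [[0.056,-0.01,0],6.5],
  ],
)

```text
clock: 3.88
ee_pos: [0.5845, 0.03, 0.3399]
ee_rot: [0.0, -0.562, 0.827, -0.0]
wrist_force: [0.8, 0.2, 0.2]
opening: 0.0726
```

play_rows(
  motion=[
    [[0.054,-0.016,0],6.5],
    [[0.052,-0.022,0],6.5],
    [[0.049,-0.028,0],6.5],
    [[0.046,-0.033,0],6.5],
    [[0.042,-0.038,0],6.5],
  ],
)

```text
clock: 4.5
ee_pos: [0.5597, -0.2514, 0.3402]
ee_rot: [0.0, -0.308, 0.951, -0.0]
wrist_force: [0.9, 0.3, -0.2]
opening: 0.0728
```

play_rows(
  motion=[
    [[0.044,-0.014,0.02],0],
    [[0.044,-0.013,0.02],0],
    [[0.043,-0.014,0.02],0],
    [[0,0,0],0],
  ],
)

```text
clock: 5.0
ee_pos: [0.4759, -0.3615, 0.2783]
ee_rot: [-0.001, -0.308, 0.951, 0.001]
wrist_force: [0.6, -0.1, 0.4]
opening: 0.0728
```

Run:
```python
from plan import *
plan([(.478,-.36,.18,-2.514),(.478,-.36,.05,-2.514,.045)])
im=bot.snapshot("scene"); cv2.imwrite("pics/s1.png",cv2.resize(im[100:260,170:370,::-1],None,fx=4,fy=3.75,interpolation=cv2.INTER_CUBIC))
```

```text
at [ 0.4759 -0.3615  0.2783] phi -2.5153 t 5.0 F [ 0.6 -0.1  0.4] open 0.0728 q6 -0.62
[[[-0.001, -0.0, 0.049], 0.0], [[-0.002, -0.0, 0.049], 0.0], [[0.0, -0.0, 0.043], 0.0], [[0.0, -0.0, 0.044], 0.0], [[0.0, -0.0, 0.043], 0.0]]
```

View pics/s1.png

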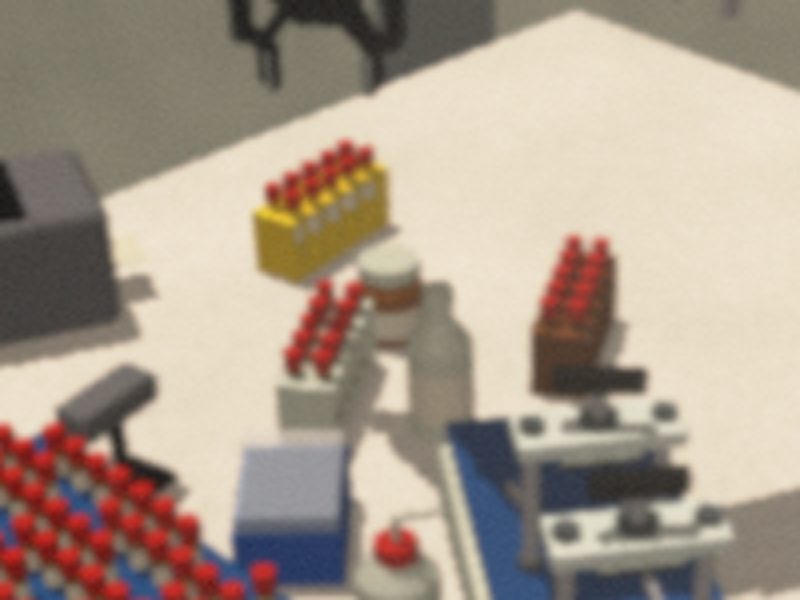

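The crop shows the white two-row rack at (325,350), clear of the bottle (440,370) and jar (390,290). The gripper hovers above the frame's centre at (315,60). Descending and gripping.

play_rows(
  motion=[
    [[-0.001,0,0.049],0],
    [[-0.002,0,0.049],0],
    [[0,0,0.043],0],
    [[0,0,0.044],0],
    [[0,0,0.041],0],
  ],
)

```text
clock: 5.68
ee_pos: [0.4822, -0.3575, 0.0533]
ee_rot: [0.001, -0.31, 0.951, -0.0]
wrist_force: [0.4, -1.0, -0.7]
opening: 0.0725
```

play_rows(
  motion=[
    [[0,0,0],0],
    [[0,0,0],0],
    [[0,0,0],0],
    [[0,0,0],0],
  ],
  grip=30,
  force=60,
)

```text
clock: 6.18
ee_pos: [0.4816, -0.3583, 0.0552]
ee_rot: [0.001, -0.31, 0.951, -0.001]
wrist_force: [-0.0, 0.7, -3.7]
opening: 0.0447
```

Run:
```python
from plan import *
plan([])
```

```text
at [ 0.4816 -0.3583  0.0552] phi -2.5117 t 6.17 F [-0.   0.7 -3.7] open 0.0447 q6 -0.63
```

play_rows(
  motion=[
    [[0,0,0],0],
    [[0,0,0],0],
  ],
)

```text
clock: 6.42
ee_pos: [0.4813, -0.3585, 0.0546]
ee_rot: [0.0, -0.31, 0.951, -0.0]
wrist_force: [1.3, -0.4, -1.1]
opening: 0.0449
```

Run:
```python
from plan import *
plan([])
im=bot.snapshot("scene"); cv2.imwrite("pics/s2.png",cv2.resize(im[100:240,190:330,::-1],None,fx=4.2,fy=4.2,interpolation=cv2.INTER_CUBIC))
```

```text
at [ 0.4813 -0.3585  0.0546] phi -2.5116 t 6.42 F [ 1.3 -0.4 -1.1] open 0.0449 q6 -0.63
```

View pics/s2.png

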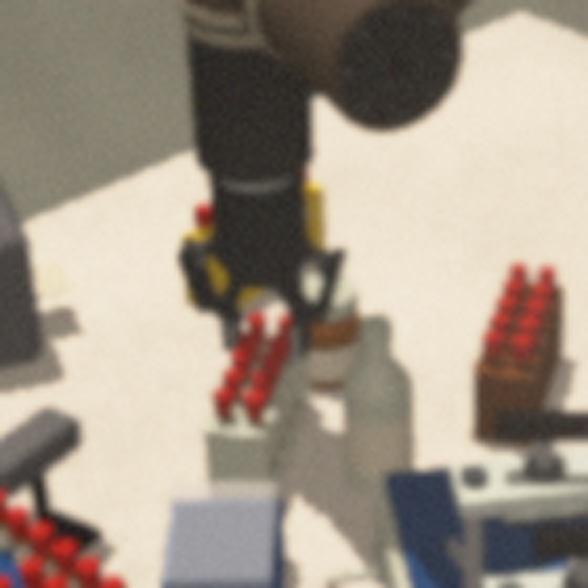

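Firm grip on the white rack (the opening reads about 5 mm low). Lifting and carrying it to the bed.

Run:
```python
from plan import *
F=M[2]-np.pi
t=mx(-.1384,0,0); print(t)
plan([(.4813,-.3585,.25,-2.5116,.04),(t[0],t[1],.25,F,.045),(t[0],t[1],.16,F,.03)])
```

```text
[ 0.49283826 -0.08603557  0.        ]
at [ 0.4813 -0.3585  0.0545] phi -2.5116 t 6.47 F [ 0.1 -1.3  1. ] open 0.045 q6 -0.63
[[[0.0, 0.0, -0.039], 0.0], [[0.0, 0.0, -0.039], 0.0], [[0.0, 0.0, -0.039], 0.0], [[0.0, 0.0, -0.039], 0.0], [[0.0, 0.0, -0.039], 0.0]]
[[[-0.024, 0.03, -0.0], -2.5], [[-0.026, 0.029, -0.0], -2.5], [[-0.027, 0.028, -0.0], -2.5], [[-0.028, 0.027, -0.0], -2.5], [[-0.029, 0.026, -0.0], -3.0]]
[[[-0.031, 0.025, -0.0], -2.5], [[-0.031, 0.023, -0.0], -3.0], [[-0.0, 0.0, 0.03], 0.0], [[-0.0, 0.0, 0.03], 0.0], [[-0.0, 0.0, 0.03], 0.0]]
```

play_rows(
  motion=[
    [[0,0,-0.02],0],
    [[0,0,-0.04],0],
    [[0,0,-0.05],0],
    [[0,0,-0.05],0],
    [[0,0,-0.035],0],
  ],
)

```text
clock: 7.1
ee_pos: [0.4807, -0.3582, 0.251]
ee_rot: [0.0, -0.31, 0.951, -0.0]
wrist_force: [0.6, -0.3, -5.2]
opening: 0.0389
```

play_rows(
  motion=[
    [[-0.024,0.03,0],-2.5],
    [[-0.026,0.029,0],-2.5],
    [[-0.027,0.028,0],-2.5],
    [[-0.028,0.027,0],-2.5],
    [[-0.029,0.026,0],-3.0],
  ],
)

```text
clock: 7.72
ee_pos: [0.489, -0.163, 0.2483]
ee_rot: [-0.0, -0.416, 0.909, 0.0]
wrist_force: [0.3, 0.5, -4.8]
opening: 0.0392
```

play_rows(
  motion=[
    [[-0.031,0.025,0],-2.5],
    [[-0.031,0.023,0],-3.0],
    [[0,0,0.03],0],
    [[0,0,0.03],0],
    [[0,0,0.03],0],
  ],
)

```text
clock: 8.35
ee_pos: [0.492, -0.0872, 0.1595]
ee_rot: [-0.001, -0.459, 0.888, -0.001]
wrist_force: [-5.2, -7.1, 13.9]
opening: 0.0388
```

Run:
```python
from plan import *
F=M[2]-np.pi
t=mx(-.1384,0,0); print(mp(bot.get_state()["ee_pos"]))
plan([(t[0],t[1],.142,F)])
for c,(x0,y0,x1,y1) in(("top",(235,140,375,245)),):
    im=bot.snapshot(c); cv2.imwrite("pics/t3.png",cv2.resize(im[y0:y1,x0:x1,::-1],None,fx=5.5,fy=5.5,interpolation=cv2.INTER_CUBIC))
```

```text
[-1.39819675e-01 -4.13170262e-05]
at [ 0.492  -0.0872  0.1595] phi -2.1875 t 8.35 F [-5.2 -7.1 13.9] open 0.0388 q6 -0.84
[[[-0.001, 0.0, 0.018], 0.5]]
```

View pics/t3.png

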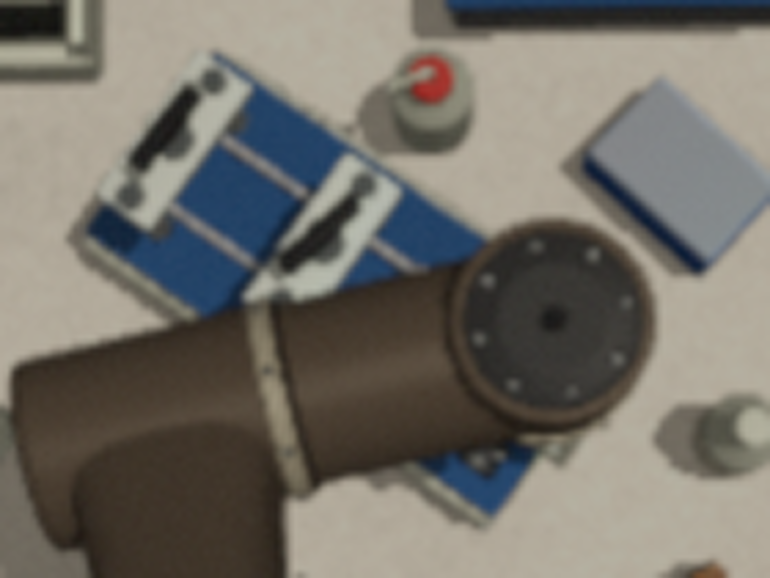

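Run:
```python
from plan import *
im=bot.snapshot("scene"); cv2.imwrite("pics/s4.png",cv2.resize(im[110:290,210:390,::-1],None,fx=3.3,fy=3.3,interpolation=cv2.INTER_CUBIC))
print(bot.find_in("scene","rack"))
s=bot.get_state(); print(s["wrist_force"],s["torque"])
```

```text
[{'extent': [297.9, 184.1, 319.1, 237.7], 'conf': 0.87}, {'extent': [231.1, 138.8, 266.5, 171.7], 'conf': 0.55}, {'extent': [303.4, 168.2, 327.1, 186.2], 'conf': 0.48}]
[ 0.27132568  0.62048532 -4.38782126] [-0.13639742  0.09322689 -0.00119433]
```

View pics/s4.png

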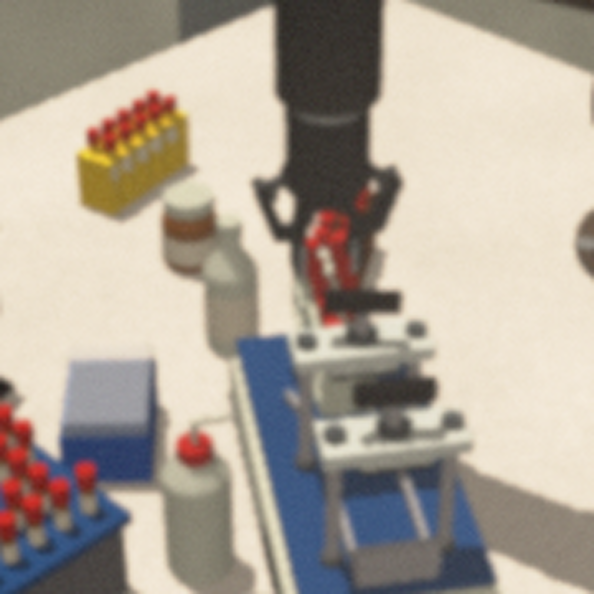

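Run:
```python
from plan import *
s=bot.get_state(); print(s["opening"],s["ee_pos"])
im=bot.snapshot("scene")[:,:,::-1].copy()
x0,y0,x1,y1=275,150,355,290
for k in range(2):
    S=5.5 if 0 else 4.2
c="scene";S=4.2
outs=[]
for off,z,tilt in((.0364,.105,0),(.0364,.105,.15)):
    a=cv2.resize(im[y0:y1,x0:x1],None,fx=S,fy=S,interpolation=cv2.INTER_CUBIC)
    def wt(P):
        P=np.array(P,float); xr=P[:,0]+.0364; zr=P[:,2]-.0546; c_,s_=np.cos(tilt),np.sin(tilt)
        return w(M,np.c_[-.1398+c_*xr+s_*zr,P[:,1],.1595-s_*xr+c_*zr])
    for Z,X,Y,col in((0.,.075,.025,(0,255,0)),(.07,.075,.025,(0,255,255)),(.095,.064,.02,(255,255,0))):
        q=proj(c,wt([(X,Y,Z),(X,-Y,Z),(-X,-Y,Z),(-X,Y,Z)])); cv2.polylines(a,[((q-[x0,y0]+.5)*S).astype(int)],True,col,1)
    outs.append(a)
cv2.imwrite("pics/s5.png",np.hstack(outs)); print(np.hstack(outs).shape)
```

```text
0.03890448038856798 [ 0.49161797 -0.08617356  0.15799779]
(588, 672, 3)
```

View pics/s5.png

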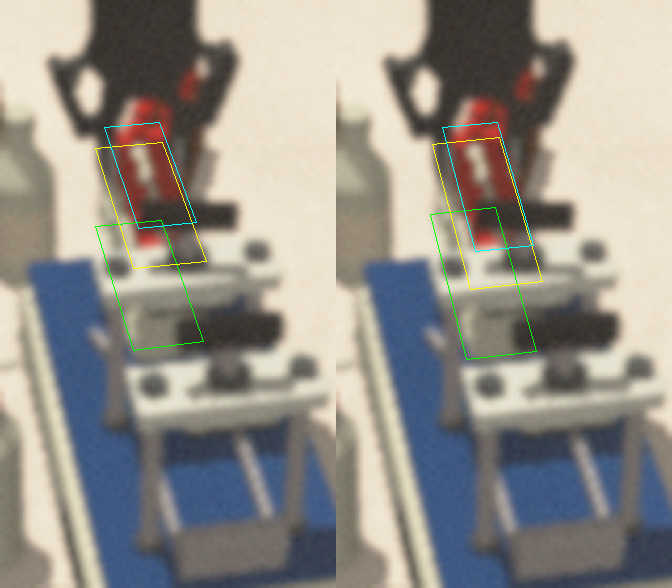

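The right overlay (about 9° nose-down) fits better: front caps at (150,240), rear caps at (150,105). So the rack pivoted a little in the pads and the nose is at bed height. Lowering it gently will level it on the bed.

play_rows(
  motion=[
    [[-0.001,0,0.004],0.5],
    [[0,0,0.004],0],
    [[0,0,0.003],0],
    [[0,0,0.003],0],
    [[0,0,0],0],
  ],
)

```text
clock: 9.18
ee_pos: [0.4939, -0.0857, 0.1466]
ee_rot: [0.001, -0.455, 0.891, -0.001]
wrist_force: [-3.0, -5.2, 6.3]
opening: 0.0389
```

play_rows(
  motion=[
    [[0,0,0.002],0],
    [[0,0,0.001],0],
    [[0,0,0],0],
    [[0,0,0],0],
  ],
)

```text
clock: 9.68
ee_pos: [0.4939, -0.0856, 0.1435]
ee_rot: [0.001, -0.455, 0.891, -0.001]
wrist_force: [-2.5, -3.6, 5.4]
opening: 0.039
```

Run:
```python
from plan import *
s=bot.get_state(); print(s["wrist_force"],s["torque"],s["ee_pos"],s["opening"],mp(s["ee_pos"]))
```

```text
[-2.49980588 -3.60702524  5.35581199] [-1.02216424  0.51314391 -0.08645051] [ 0.49392621 -0.08560768  0.14347442] 0.03896379435849529 [-0.13741893 -0.00063579]
```

play_rows(
  motion=[
    [[0,0,0],0],
    [[0,0,0],0],
    [[0,0,0.002],0],
  ],
  force=20,
)

```text
clock: 10.05
ee_pos: [0.4941, -0.0857, 0.1428]
ee_rot: [0.001, -0.455, 0.891, -0.001]
wrist_force: [-12.6, 0.8, 31.9]
opening: 0.039
```

play_rows(
  motion=[
    [[0,0,0],0],
    [[0,0,0],0],
    [[0,0,0],0],
  ],
  grip=85,
)

```text
clock: 10.42
ee_pos: [0.4932, -0.0849, 0.14]
ee_rot: [0.0, -0.455, 0.891, -0.0]
wrist_force: [-0.3, -0.5, -0.2]
opening: 0.0723
```

Run:
```python
from plan import *
s=bot.get_state(); print(s["wrist_force"],s["torque"],s["ee_pos"],s["opening"],mp(s["ee_pos"]))
im=bot.snapshot("scene")[:,:,::-1].copy()
x0,y0,x1,y1=275,140,355,240;c="scene";S=5
outs=[]
for xc in(-.103,-.09):
    a=cv2.resize(im[y0:y1,x0:x1],None,fx=S,fy=S,interpolation=cv2.INTER_CUBIC)
    for Z,X,Y,col in((0.,.075,.025,(0,255,0)),(.07,.075,.025,(0,255,255)),(.095,.064,.02,(255,255,0))):
        q=proj(c,w(M,[(xc+X,Y,Z+.086),(xc+X,-Y,Z+.086),(xc-X,-Y,Z+.086),(xc-X,Y,Z+.086)])); cv2.polylines(a,[((q-[x0,y0]+.5)*S).astype(int)],True,col,1)
    outs.append(a)
cv2.imwrite("pics/s6.png",np.hstack(outs))
```

```text
[-0.29896027 -0.47693762 -0.17370849] [0.06410385 0.03661033 0.0106559 ] [ 0.49323348 -0.0849447   0.13999124] 0.07233471442437069 [-0.13728286  0.00031338]
```

View pics/s6.png

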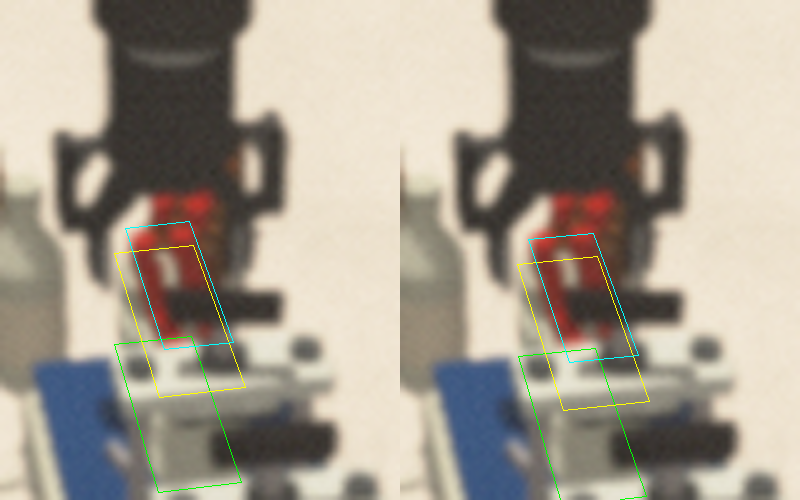

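Released, and the rack sits level on the bed: front caps at (165,345) match the overlay at mixer x = -103 mm. Regripping lightly and sliding it in.

play_rows(
  motion=[
    [[0,0,0],0],
    [[0,0,0],0],
    [[0,0,0],0],
    [[0,0,0],0],
  ],
  grip=30,
  force=30,
)

```text
clock: 10.98
ee_pos: [0.4934, -0.0851, 0.1402]
ee_rot: [0.0, -0.455, 0.891, -0.0]
wrist_force: [0.2, -0.8, 4.0]
opening: 0.0474
```

play_rows(
  motion=[
    [[-0.01,0,0],0],
    [[-0.01,0,0],0],
    [[-0.01,0,0],0],
    [[-0.01,0,0],0],
    [[0,0,0],0],
  ],
)

```text
clock: 11.6
ee_pos: [0.5164, -0.0527, 0.1401]
ee_rot: [-0.001, -0.455, 0.891, -0.0]
wrist_force: [-1.2, -1.3, 6.9]
opening: 0.0472
```

Run:
```python
from plan import *
s=bot.get_state(); print(s["wrist_force"],s["torque"],s["ee_pos"],s["opening"],mp(s["ee_pos"]))
```

```text
[-1.16480254 -1.26562737  6.88371419] [-0.20628782  0.78673556 -0.00687191] [ 0.51635748 -0.05267422  0.14012626] 0.04720826930531603 [-0.0975827   0.00028611]
```

play_rows(
  motion=[
    [[-0.012,0,0],0],
    [[-0.012,0,0],0],
    [[-0.012,0,0],0],
    [[-0.01,0,0],0],
    [[0,0,0],0],
  ],
)

```text
clock: 12.22
ee_pos: [0.5434, -0.0154, 0.1402]
ee_rot: [-0.0, -0.455, 0.891, -0.0]
wrist_force: [-2.1, -1.2, 6.4]
opening: 0.0469
```

Run:
```python
from plan import *
s=bot.get_state(); print(s["wrist_force"],s["torque"],s["ee_pos"],s["opening"],mp(s["ee_pos"]))
```

```text
[-2.14494224 -1.24931368  6.44486129] [-0.26670411  0.72337327  0.04054516] [ 0.54340312 -0.01541999  0.1401527 ] 0.04691542023584632 [-5.15474510e-02 -3.03731373e-05]
```

The slide met almost no resistance; the rack is now at about x = -16 mm, inside the rails. Next: open, retreat, turn the jaws along the lane and push from behind.

play_rows(
  motion=[
    [[0,0,0],0],
    [[0,0,0],0],
    [[0,0,-0.05],0],
    [[0,0,-0.055],0],
    [[0,0,-0.05],0],
  ],
  grip=100,
)

```text
clock: 12.85
ee_pos: [0.5433, -0.0154, 0.2967]
ee_rot: [0.0, -0.455, 0.891, 0.0]
wrist_force: [0.6, 0.9, -0.2]
opening: 0.0853
```

Run:
```python
from plan import *
F=M[2]-np.pi/2
s=bot.get_state(); print(mp(s["ee_pos"]),s["opening"])
a=mx(-.178,0,0)
plan([(a[0],a[1],.29,F),(a[0],a[1],.112,F,.045)])
im=bot.snapshot("scene")[:,:,::-1]; cv2.imwrite("pics/s7.png",cv2.resize(im[110:270,260:380],None,fx=5,fy=3.75,interpolation=cv2.INTER_CUBIC))
```

```text
[-5.16144257e-02  4.53001006e-05] 0.08528427567335924
at [ 0.5433 -0.0154  0.2967] phi -2.1976 t 12.85 F [ 0.6  0.9 -0.2] open 0.0853 q6 -0.96
[[[0.013, -0.0, 0.001], -9.0], [[0.012, 0.002, 0.001], -9.0], [[0.012, 0.004, 0.001], -9.0], [[0.011, 0.006, 0.001], -9.0], [[0.01, 0.007, 0.0], -9.0]]
[[[0.009, 0.009, 0.001], -9.0], [[0.008, 0.01, 0.0], -9.0], [[0.006, 0.011, 0.001], -9.0], [[0.004, 0.012, 0.0], -9.0], [[0.002, 0.013, 0.001], -9.5]]
[[[0.0, -0.0, 0.044], 0.0], [[0.0, -0.0, 0.045], 0.0], [[0.0, -0.0, 0.044], 0.0], [[0.0, -0.0, 0.045], 0.0]]
```

View pics/s7.png

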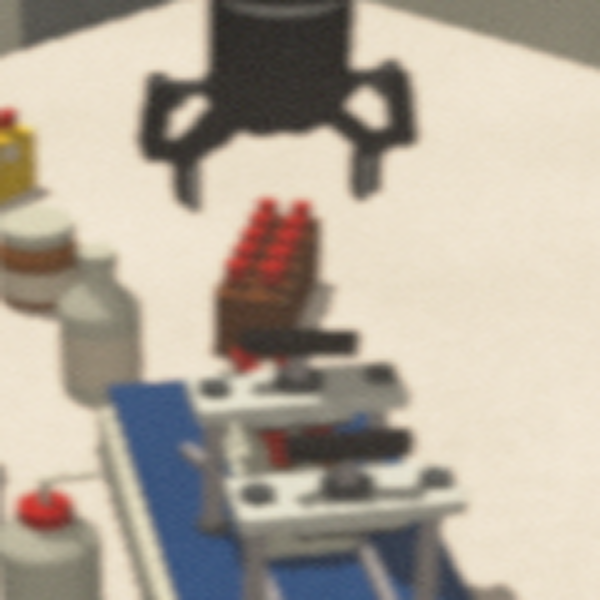

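The image shows the knuckles bulging to about ±74 mm between 45 and 125 mm above the tips, so they limit pushing under the bridge. Near T-bar at (300,340), far bar at (368,442), both slightly turned. Measuring the knob angles while I plan the push.

play_rows(
  motion=[
    [[0.013,0,0],-9.0],
    [[0.012,0.002,0],-9.0],
    [[0.012,0.004,0],-9.0],
    [[0.011,0.006,0],-9.0],
    [[0.01,0.007,0],-9.0],
  ],
)

```text
clock: 13.52
ee_pos: [0.5061, -0.0661, 0.2944]
ee_rot: [0.0, 0.763, -0.647, -0.0]
wrist_force: [0.6, 0.7, 0.1]
opening: 0.086
```

play_rows(
  motion=[
    [[0.009,0.009,0],-9.0],
    [[0.008,0.01,0],-9.0],
    [[0.006,0.011,0],-9.0],
    [[0.004,0.012,0],-9.0],
    [[0.002,0.013,0],-9.5],
  ],
)

```text
clock: 14.15
ee_pos: [0.4695, -0.1184, 0.2944]
ee_rot: [-0.0, 0.953, -0.302, -0.0]
wrist_force: [0.2, 0.4, -0.3]
opening: 0.0853
```

Run:
```python
from plan import *
F=M[2]-np.pi/2
s=bot.get_state(); print(mp(s["ee_pos"]),s["opening"])
a=mx(-.178,0,0)
plan([(a[0],a[1],.112,F,.045)])
I=cv2.imread("pics/top0.png").astype(float); g=I.max(2)
dark=np.clip((90-g)/50,0,1)
for n,x in(("near",.022),("far",.142)):
    best=[]
    u,v=proj("top",mx(x,0,.251))[0].astype(int); sl=np.s_[v-11:v+12,u-11:u+12]
    def cost(p):
        P=box(-.032,.032,-.007,.007,.242,.26); c=w((p[0],p[1],p[2]),P)
        m=draw("top",(p[0],p[1],p[2]),[(P,255)])
        return ((m[sl]-dark[sl])**2).sum()
    k=mx(x,0,0)
    for ang in(0,.2,.4):
        a0=M[2]+np.pi/2-ang
        x0=np.array([k[0],k[1],a0]); r=minimize(cost,x0,method="Nelder-Mead",options=dict(initial_simplex=x0+np.array([[0,0,0],[.008,0,0],[0,.008,0],[0,0,.15]])))
        best.append((r.fun,r.x))
    f,b=min(best,key=lambda t:t[0]); print(n,round(f,1),b.round(4),"knob",round(M[2]+np.pi/2-b[2],3),"centre in mixer",mp(b).round(4))
```

```text
[-0.17832166  0.00018523] 0.08530349809529078
at [ 0.4695 -0.1184  0.2944] phi -0.6128 t 14.15 F [ 0.2  0.4 -0.3] open 0.0853 q6 0.8
[[[0.0, -0.0, 0.036], 0.0], [[0.0, -0.0, 0.037], 0.0], [[0.0, -0.0, 0.036], 0.0], [[0.0, -0.0, 0.037], 0.0], [[0.0, -0.0, 0.036], 0.5]]
near 24.6 [0.5855 0.0454 2.2802] knob 0.24 centre in mixer [0.0224 0.0011]
far 17.4 [0.656  0.1412 2.4826] knob 0.038 centre in mixer [ 0.1413 -0.0005]
```

Knob centres agree with the mixer fit to about 1 mm; near is about 0.24 rad and far about 0.04 rad. Lowering and pushing until the knuckle is just short of the bridge.

play_rows(
  motion=[
    [[0,0,0.036],0],
    [[0,0,0.037],0],
    [[0,0,0.036],0],
    [[0,0,0.037],0],
    [[0,0,0.036],0.5],
  ],
)

```text
clock: 14.78
ee_pos: [0.4696, -0.1182, 0.1115]
ee_rot: [-0.0, 0.951, -0.308, -0.0]
wrist_force: [0.9, 0.4, 0.6]
opening: 0.0856
```

play_rows(
  motion=[
    [[0,-0.012,0],0],
    [[0,-0.015,0],0],
    [[0,-0.015,0],0],
    [[0,-0.015,0],0],
    [[0,-0.012,0],0],
  ],
)

```text
clock: 15.4
ee_pos: [0.5111, -0.0614, 0.1135]
ee_rot: [-0.0, 0.951, -0.308, 0.0]
wrist_force: [-1.9, -3.0, 3.5]
opening: 0.0855
```

play_rows(
  motion=[
    [[0,-0.01,0],0],
    [[0,-0.01,0],0],
    [[0,-0.01,0],0],
    [[0,0,0],0],
  ],
)

```text
clock: 15.9
ee_pos: [0.5287, -0.0371, 0.1127]
ee_rot: [-0.0, 0.951, -0.308, 0.0]
wrist_force: [-0.2, -0.6, 0.1]
opening: 0.0855
```

Run:
```python
from plan import *
s=bot.get_state(); print(mp(s["ee_pos"]),s["opening"],s["torque"])
im=bot.snapshot("scene")[:,:,::-1]; cv2.imwrite("pics/s8.png",cv2.resize(im[150:290,260:380],None,fx=5,fy=4.2,interpolation=cv2.INTER_CUBIC))
F=M[2]-np.pi
a=mx(-.09,0,0);b=mx(.074,0,0)
plan([(a[0],a[1],.30,F+1.2,.05),(b[0],b[1],.30,F,.05),(b[0],b[1],.171,F,.033)])
```

```text
[-0.07767575 -0.00068618] 0.08551464937494087 [-0.03416208  0.03954059 -0.06331624]
at [ 0.5284 -0.0373  0.1127] phi -0.6264 t 15.95 F [-0.4 -0.6 -0. ] open 0.0854 q6 0.65
[[[-0.0, 0.003, -0.047], 5.0], [[0.0, 0.003, -0.047], 5.5], [[0.0, 0.003, -0.047], 5.0], [[0.001, 0.003, -0.046], 5.5], [[-0.009, -0.022, -0.0], 10.0]]
[[[-0.012, -0.02, -0.0], 10.0], [[-0.015, -0.018, -0.0], 9.5], [[-0.018, -0.015, -0.0], 10.0], [[-0.021, -0.011, -0.0], 9.5], [[-0.022, -0.008, -0.0], 10.0]]
[[[-0.023, -0.004, -0.0], 9.5], [[0.0, -0.0, 0.032], 0.0], [[0.0, -0.0, 0.032], 0.0], [[0.0, -0.0, 0.032], 0.0], [[0.0, -0.0, 0.033], 0.0]]
```

View pics/s8.png

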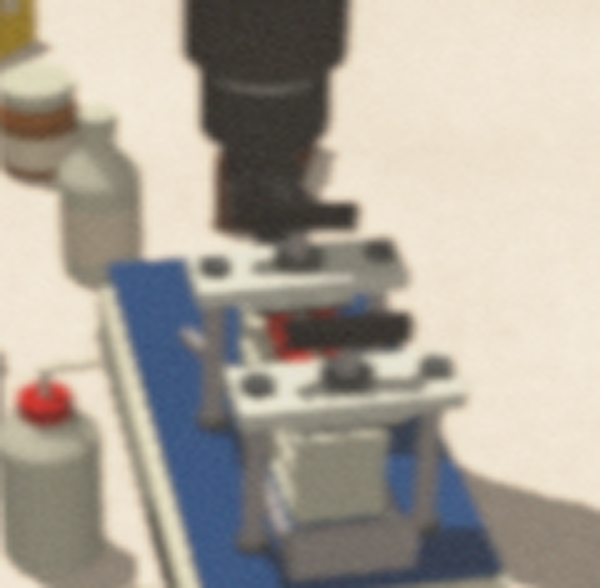

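The rack shows under the far bridge with its leading face at (330,470), so about 35 mm is left. The tool can't go under the bridge, so I will grip the caps from above between the bridges and pull in short strokes.

play_rows(
  motion=[
    [[0,0.003,-0.047],5.0],
    [[0,0.003,-0.047],5.5],
    [[0,0.003,-0.047],5.0],
    [[0.001,0.003,-0.046],5.5],
    [[-0.009,-0.022,0],10.0],
  ],
  grip=70,
  force=30,
)

```text
clock: 16.58
ee_pos: [0.5353, -0.0282, 0.3046]
ee_rot: [-0.003, 0.833, -0.554, 0.003]
wrist_force: [1.2, -0.5, -0.7]
opening: 0.0597
```

play_rows(
  motion=[
    [[-0.012,-0.02,0],10.0],
    [[-0.015,-0.018,0],9.5],
    [[-0.018,-0.015,0],10.0],
    [[-0.021,-0.011,0],9.5],
    [[-0.022,-0.008,0],10.0],
  ],
)

```text
clock: 17.2
ee_pos: [0.6029, 0.068, 0.2997]
ee_rot: [0.0, -0.528, 0.849, 0.0]
wrist_force: [0.4, 0.1, 0.0]
opening: 0.0595
```

play_rows(
  motion=[
    [[-0.029,-0.004,0],9.5],
    [[0,0,0],0],
  ],
)

```text
clock: 17.45
ee_pos: [0.6194, 0.093, 0.2987]
ee_rot: [-0.0, -0.458, 0.889, 0.0]
wrist_force: [-0.2, -0.4, -1.5]
opening: 0.0598
```

Run:
```python
from plan import *
s=bot.get_state(); print(mp(s["ee_pos"]),s["opening"],s["torque"])
F=M[2]-np.pi
b=mx(.081,0,0)
plan([(b[0],b[1],.168,F,.033)])
im=bot.snapshot("scene")[:,:,::-1]; cv2.imwrite("pics/s9.png",cv2.resize(im[110:310,270:390],None,fx=4,fy=3,interpolation=cv2.INTER_CUBIC))
```

```text
[0.08084473 0.00130757] 0.05979170726128266 [-0.01527867  0.09737763  0.02964219]
at [0.6194 0.093  0.2987] phi -2.189 t 17.45 F [-0.2 -0.4 -1.5] open 0.0598 q6 -1.08
[[[-0.0, -0.0, 0.033], 0.0], [[-0.0, -0.0, 0.033], 0.0], [[-0.0, -0.001, 0.032], 0.0], [[-0.0, -0.0, 0.033], 0.0]]
```

play_rows(
  motion=[
    [[0,0,0.033],0],
    [[0,0,0.033],0],
    [[0,-0.001,0.032],0],
    [[0,0,0.02],0],
    [[0,0,0.013],0],
  ],
)

```text
clock: 18.12
ee_pos: [0.619, 0.0903, 0.1681]
ee_rot: [-0.0, -0.459, 0.888, 0.0]
wrist_force: [0.4, 0.2, 0.8]
opening: 0.06
```

play_rows(
  motion=[
    [[0,0,0],0],
    [[0,0,0],0],
    [[0,0,0],0],
  ],
  grip=25,
  force=30,
)

```text
clock: 18.5
ee_pos: [0.6201, 0.0911, 0.17]
ee_rot: [0.001, -0.459, 0.889, -0.0]
wrist_force: [-0.0, -0.1, 0.6]
opening: 0.0211
```

Run:
```python
from plan import *
s=bot.get_state(); print(mp(s["ee_pos"]),s["opening"],s["torque"]);plan([])
im=bot.snapshot("scene")[:,:,::-1]; cv2.imwrite("pics/s9.png",cv2.resize(im[130:310,260:380],None,fx=5,fy=3.3,interpolation=cv2.INTER_CUBIC))
```

```text
[ 0.07973708 -0.00037565] 0.02111426570005157 [-0.02458413  0.01170033  0.00740589]
at [0.6201 0.0911 0.17  ] phi -2.1886 t 18.5 F [-0.  -0.1  0.6] open 0.0211 q6 -1.07
```

Run:
```python
from plan import *
for xl in(.12,.13,.14,.15,.165):
    print(xl,proj("scene",w(M,[(xl,.025,.086),(xl,-.025,.086),(xl,.025,.156),(xl,-.025,.156)])).round(1).tolist())
for xc in(.03,.055): print(xc,proj("scene",w(M,[(xc+i*.028,.012,.18) for i in range(-2,3)])).round().tolist())
im=bot.snapshot("scene").astype(int)
red=(im[:,:,0]-np.maximum(im[:,:,1],im[:,:,2]))[190:250,290:345]
for r in range(0,60,2): print(190+r,''.join('#' if v>60 else '+' if v>30 else '.' for v in red[r]))
g=im.sum(2)//3
print("col",[g[v,325] for v in range(240,290)]); print(g[262,300:350].tolist())
```

```text
0.12 [[334.5, 269.9], [316.5, 272.2], [335.6, 250.3], [317.0, 252.6]]
0.13 [[335.4, 272.4], [317.3, 274.8], [336.5, 252.8], [317.8, 255.1]]
0.14 [[336.3, 274.9], [318.0, 277.3], [337.4, 255.3], [318.6, 257.6]]
0.15 [[337.1, 277.5], [318.8, 279.9], [338.3, 257.8], [319.4, 260.2]]
0.165 [[338.5, 281.3], [320.0, 283.9], [339.7, 261.6], [320.6, 264.1]]
0.03 [[319.0, 211.0], [321.0, 217.0], [324.0, 223.0], [326.0, 229.0], [328.0, 236.0]]
0.055 [[321.0, 216.0], [323.0, 222.0], [326.0, 229.0], [328.0, 235.0], [330.0, 242.0]]
190 .......................................................
192 .......................................................
194 .......................................................
196 .......................................................
198 .......................................................
200 .......................................................
202 .......................................................
204 .......................................................
206 .......................................................
208 ................................
[... 1507 characters left out ...]
9), np.int64(130), np.int64(129), np.int64(132), np.int64(129), np.int64(128), np.int64(131), np.int64(129), np.int64(131), np.int64(130), np.int64(129), np.int64(129), np.int64(129), np.int64(128), np.int64(124), np.int64(110), np.int64(95), np.int64(98), np.int64(105), np.int64(109), np.int64(113), np.int64(112), np.int64(112), np.int64(112), np.int64(113), np.int64(111), np.int64(108), np.int64(112), np.int64(102), np.int64(87), np.int64(73), np.int64(72)]
[96, 95, 98, 93, 95, 96, 94, 95, 97, 102, 105, 111, 112, 123, 148, 173, 178, 157, 133, 129, 128, 131, 131, 130, 129, 129, 129, 127, 131, 129, 127, 131, 128, 131, 131, 126, 119, 109, 98, 98, 97, 96, 96, 104, 108, 111, 108, 104, 102, 100]
```

The rack's leading face projects to x ≈ 0.13, as expected. The jaws read 21 mm (the target value), so the grip is doubtful. Testing with a short pull.

play_rows(
  motion=[
    [[-0.004,0,0],0],
    [[-0.004,0,0],0],
    [[-0.003,0,0],0],
    [[0,0,0],0],
  ],
)

```text
clock: 19.1
ee_pos: [0.6262, 0.1003, 0.1688]
ee_rot: [0.0, -0.459, 0.889, -0.0]
wrist_force: [1.4, -0.1, 1.2]
opening: 0.0213
```

```bash
cat > face.py <<'E'
from plan import *
def face():
    im=bot.snapshot("scene").astype(float).mean(2)
    P=np.arange(.10,.19,.001); d=[]
    for y in np.linspace(-.018,.018,9):
        top=proj("scene",w(M,[(x,y,.156) for x in P])); bt=proj("scene",w(M,[(x,y,.086) for x in P]))
        s=lambda q,o:cv2.remap(im.astype(np.float32),q[:,0].astype(np.float32)[None],(q[:,1]+o).astype(np.float32)[None],1)[0]
        d.append((s(bt,-2)-s(bt,1.5)))
    d=np.mean(d,0); k=np.argsort(-d)[:3]; return [(round(P[i],3),round(float(d[i]),1)) for i in k]
s=bot.get_state(); print(mp(s["ee_pos"]).round(4),np.round(s["ee_pos"][2],4),"open",round(s["opening"],4),"F",np.round(s["wrist_force"],1),"T",np.round(s["torque"],2),"t",s["clock"])
print("lead",face())
E
python3 face.py
```

```text
[ 0.0907 -0.    ] 0.1688 open 0.0213 F [ 1.4 -0.1  1.2] T [ 0.03 -0.02 -0.01] t 19.1
lead [(np.float64(0.179), 37.9), (np.float64(0.178), 37.8), (np.float64(0.18), 36.8)]
```

```bash
sed -i 's/np.arange(.10,.19,.001)/np.arange(.115,.160,.001)/' face.py; python3 face.py
python3 - <<'E'
from plan import *
im=bot.snapshot("scene").astype(int)
red=(im[:,:,0]-np.maximum(im[:,:,1],im[:,:,2])); g=im.sum(2)//3
for r in range(206,250,2): print(r,''.join('#' if v>60 else '+' if v>25 else '.' for v in red[r,295:345]),' '.join(f"{v:3d}" for v in g[r,300:340:2]))
print([int(v) for v in g[245:290,325]])
E
```

```text
[ 0.0906 -0.    ] 0.1689 open 0.0211 F [-0.1 -0.4  0.7] T [ 0.07 -0.08 -0.01] t 19.15
lead [(np.float64(0.126), 29.4), (np.float64(0.127), 29.3), (np.float64(0.125), 28.6)]
206 .................................................. 213 169 150 109  94  77  60  55  56  52  55  54  56  55  53  57  57  54  57  60
208 .................................................. 172  98 107  96  83  78  67  59  53  55  52  56  51  55  59  57  59  57  56  73
210 .................................................. 164  87  81  72  74 134 136  66  54  53  54  52  55  55  57  54  53  57  61  96
212 .................................................. 136  69  57  63  81 123 139  92  58  54  51  53  51  55  56  54  54  67 129 142
214 .................................................. 133  72  57  56  82 120 143 128  82  53  54  55  53  54  57  56  57  95 182 139
216 .................................................. 199 160  90  55  69 141 203 201 125  58  54  55  76  90  84  60  54  74 113  78
218 .................................................. 213 214 144  63  52  87 160 174 102  52  53  69 114 134 116  6
[... 1563 characters left out ...]
07 113 172 142  91  93 139 217 215 168 136 113  86  80  80  85 112 128 130
244 .................................................. 102 107 110 161 192 149 145 182 222 218 176 164 175 162 151 123 126 130 133 135
246 .................................................. 103 109 104 137 215 222 220 223 223 221 211 205 201 187 180 148 138 137 137 141
248 .................................................. 103 107  97 116 179 203 197 184 175 163 161 153 148 142 141 138 139 139 138 137
[198, 196, 170, 147, 140, 135, 119, 101, 105, 119, 126, 129, 128, 129, 126, 128, 128, 128, 129, 127, 130, 129, 130, 131, 132, 129, 130, 126, 108, 99, 97, 103, 108, 114, 116, 114, 114, 113, 114, 113, 109, 101, 87, 76, 72]
```

play_rows(
  motion=[
    [[0,0,0],0],
    [[0,0,0],0],
  ],
  grip=0,
  force=20,
)

```text
clock: 19.5
ee_pos: [0.6258, 0.0999, 0.1688]
ee_rot: [-0.0, -0.458, 0.889, 0.0]
wrist_force: [-0.1, -0.0, -0.7]
opening: 0.0001
```

```bash
python3 face.py; python3 -c "
from bench import bot
print(bot.tip_extent, [a for a in dir(bot) if a[0]!='_'])"
```

```text
[0.0902 0.    ] 0.1688 open 0.0001 F [-0.1 -0.  -0.7] T [-0.03 -0.01 -0.03] t 19.5
lead [(np.float64(0.127), 29.3), (np.float64(0.126), 29.2), (np.float64(0.128), 28.4)]
0.019 ['MotionError', 'calibration', 'find_in', 'finish_job', 'get_state', 'snapshot', 'tip_extent']
```

play_rows(
  motion=[
    [[0.002,0,0.002],0],
    [[0.002,0,0.002],0],
    [[0,0,0.002],0],
    [[0,0,0],0],
  ],
)

```text
clock: 20.05
ee_pos: [0.6274, 0.0988, 0.1689]
ee_rot: [0.006, -0.46, 0.888, -0.001]
wrist_force: [-4.8, 6.2, 25.6]
opening: -0.0001
```

```bash
python3 face.py
python3 - <<'E'
from plan import *
p=bot.get_state()["ee_pos"]
for z in(-.019,0,.054): print(z,proj("scene",[[p[0],p[1],p[2]+z]]).round(1))
for x in(.02,.05,.08,.1): print("cap",x,proj("scene",w(M,[(x,.012,.178),(x,-.012,.178)])).round(1).tolist())
print("farbar",proj("scene",w(M,[(.142,.032,.26),(.142,-.032,.26),(.142,.032,.242),(.142,-.032,.242)])).round(0).tolist())
im=bot.snapshot("scene"); cv2.imwrite("pics/s10.png",im[:,:,::-1])
for r in range(196,244,2): print(r,' '.join('%02x%02x'%(v[0],v[1]) for v in im[r,302:346:2]))
E
```

```text
[ 0.0902 -0.0018] 0.1689 open -0.0001 F [-4.8  6.2 25.6] T [ 2.53  1.78 -0.01] t 20.05
lead [(np.float64(0.127), 30.3), (np.float64(0.126), 30.1), (np.float64(0.125), 29.3)]
-0.019 [[323.2 246.1]]
0 [[323.4 240.6]]
0.054 [[323.9 224.5]]
cap 0.02 [[322.9, 221.5], [314.3, 222.4]]
cap 0.05 [[325.2, 228.1], [316.6, 229.1]]
cap 0.08 [[327.7, 234.9], [318.9, 236.0]]
cap 0.1 [[329.4, 239.6], [320.4, 240.7]]
farbar [[342.0, 224.0], [317.0, 227.0], [342.0, 229.0], [317.0, 232.0]]
196 c7b5 5e47 573f 5740 483a 3e37 3a34 3d37 3933 3d37 3e37 3e39 3b34 3d38 3e38 4039 3d37 3b38 403b 7d74 e5da f1e6
198 c9b7 5f4b 543a 4a3c 423b 3c32 3e37 3c34 3937 3b37 3d37 3f39 3d3c 3b37 3e38 3c38 3d38 3d38 403c 7e72 e6d9 f1e7
200 c9b5 5f4a 533c 3a2f 3c37 3b35 3a34 372f 3b38 3c37 3b36 4139 3a35 3b34 3f3a 3a37 3a35 3d36 403a 6961 d7c6 f0e5
202 beaa 5d46 523a 4237 3936 3d37 3c38 3a36 3831 3c37 3a34 3b36 3c39 3d39 3c36 3f39 3c36 3c37 3e38 4c45 a89c dece
204 c5b3 7a6a 6552 4e3f 423d 3c39 3731 3a36 3a35 3937 3c38 3b37 3c37 3c36 3833 3d38 3d35 3d36 3f39 4038 5850 7168
206 e7db cfbc 9f93 6b62 4742 3b36 3c36 3a35 3a37 3a34 
[... 1411 characters left out ...]
9 564e b3a6 ece1
232 756f 6163 505f a1a0 a39e 8279 8054 7835 4b2f 3c30 3932 3f3c 3f3b 4843 4b45 4a48 5653 5856 4d56 8b87 ddce e4d9
234 716c 6464 4f60 9393 b3ae 8680 7e5c 8f3d 9d43 643f 524c 5e58 554e 6d63 6d68 6a67 7a76 7d7b 7476 8d8a a59d 948b
236 736a 7674 777f 9b99 c8c2 afaa b5ac c8ab d2a4 9981 7a76 6460 514d 7169 716a 5d5a 736f 8884 8885 8885 837f 5f5a
238 736b 948e d2d1 cec9 b5b2 b8b3 dcda eae6 e8e5 cbc7 908c 5958 4c48 6a65 6962 4e4a 605f 8582 8a85 8a88 8681 5e5b
240 726d 8983 d0cb a4a1 7170 726f a7a4 e5e1 e9e5 dedb 9995 5f5b 4a46 4c48 4e4b 4a48 645f 8783 8681 8885 8b88 7e7b
242 736e 7472 b7b3 9491 6261 625f 938f e3e0 e0db aeab 8e88 7a76 5f5b 534e 514c 5b58 7975 8581 8984 8b88 8985 8a85
```

play_rows(
  motion=[
    [[0,0,-0.006],0],
    [[0,0,-0.004],0],
  ],
)

```text
clock: 20.4
ee_pos: [0.6234, 0.0966, 0.173]
ee_rot: [-0.0, -0.459, 0.889, 0.0]
wrist_force: [0.1, 0.2, -0.1]
opening: -0.0001
```

```bash
python3 face.py
python3 - <<'E'
from plan import *
p=np.array([.5433,-.0154,.2967]); n=np.array([-np.sin(M[2]),np.cos(M[2]),0])
print("seen tips px (298,164.7) (333,162), pads inner")
for d in(-.019,-.006,.006,.02,.04,.054,.1): print(d,[proj("scene",[p+n*y+[0,0,d]]).round(1).tolist()[0] for y in(-.05,.05)])
E
```

```text
[0.0861 0.0001] 0.173 open -0.0001 F [ 0.1  0.2 -0.1] T [-0.04  0.01  0.  ] t 20.4
lead [(np.float64(0.127), 29.7), (np.float64(0.126), 29.4), (np.float64(0.128), 28.8)]
seen tips px (298,164.7) (333,162), pads inner
-0.019 [[296.1, 179.3], [331.6, 175.9]]
-0.006 [[296.1, 175.3], [331.8, 172.0]]
0.006 [[296.1, 171.6], [332.0, 168.2]]
0.02 [[296.0, 167.1], [332.2, 163.8]]
0.04 [[296.0, 160.7], [332.4, 157.5]]
0.054 [[296.0, 156.2], [332.6, 153.0]]
0.1 [[295.9, 140.8], [333.2, 137.8]]
```

The seen fingertips sit about 31 mm higher than the reported TCP implies. This matches the contact I just felt on the cap tops, so reported z is about 31 mm low. Correcting for that, I open, descend to reported z 0.137 and grip the caps.

play_rows(
  motion=[
    [[0.006,0,-0.015],0],
    [[0,0,0],0],
    [[0,0,0],0],
  ],
  grip=70,
)

```text
clock: 20.82
ee_pos: [0.6201, 0.0916, 0.1879]
ee_rot: [0.0, -0.458, 0.889, 0.0]
wrist_force: [0.1, -0.5, 0.6]
opening: 0.0546
```

play_rows(
  motion=[
    [[0,0,0.015],0],
    [[0,0,0.015],0],
    [[0,0,0.012],0],
    [[0,0,0.009],0],
    [[0,0,0],0],
  ],
)

```text
clock: 21.45
ee_pos: [0.6197, 0.0916, 0.1358]
ee_rot: [-0.001, -0.459, 0.889, 0.0]
wrist_force: [-0.7, 0.6, 1.0]
opening: 0.0598
```

play_rows(
  motion=[
    [[0,0,0],0],
    [[0,0,0],0],
    [[0,0,0],0],
  ],
  grip=25,
  force=30,
)

```text
clock: 21.82
ee_pos: [0.6204, 0.0919, 0.1372]
ee_rot: [0.0, -0.459, 0.889, -0.0]
wrist_force: [0.3, 1.1, -1.2]
opening: 0.0486
```

```bash
python3 face.py
```

```text
[ 0.0805 -0.0002] 0.1372 open 0.0486 F [ 0.3  1.1 -1.2] T [ 0.13 -0.13 -0.02] t 21.825
lead [(np.float64(0.126), 29.1), (np.float64(0.127), 29.0), (np.float64(0.125), 28.3)]
```

Gripping the 50 mm body now. Pulling one stroke.

play_rows(
  motion=[
    [[-0.004,0,0],0],
    [[-0.004,0,0],0],
    [[-0.003,0,0],0],
    [[0,0,0],0],
  ],
)

```text
clock: 22.38
ee_pos: [0.6269, 0.1009, 0.1372]
ee_rot: [0.0, -0.459, 0.889, -0.0]
wrist_force: [-2.0, -2.2, 3.3]
opening: 0.0486
```

```bash
python3 face.py
```

```text
[ 0.0916 -0.0002] 0.1372 open 0.0486 F [-2.  -2.2  3.3] T [-0.85  0.5  -0.06] t 22.375
lead [(np.float64(0.132), 19.1), (np.float64(0.133), 19.0), (np.float64(0.131), 18.4)]
```

play_rows(
  motion=[
    [[0,0,0],0],
    [[0.006,0,0],0],
    [[0.005,0,0],0],
    [[0,0,0],0],
  ],
  grip=70,
)

```text
clock: 22.92
ee_pos: [0.62, 0.0915, 0.137]
ee_rot: [0.0, -0.458, 0.889, 0.0]
wrist_force: [0.4, -0.0, 1.1]
opening: 0.06
```

play_rows(
  motion=[
    [[0,0,0],0],
    [[0,0,0],0],
    [[-0.004,0,0],0],
    [[-0.004,0,0],0],
    [[-0.003,0,0],0],
  ],
  grip=25,
)

```text
clock: 23.55
ee_pos: [0.6266, 0.1003, 0.1372]
ee_rot: [-0.0, -0.459, 0.889, -0.0]
wrist_force: [-4.0, -4.8, 5.1]
opening: 0.0484
```

```bash
python3 face.py
```

```text
[ 0.091  -0.0004] 0.1372 open 0.0484 F [-4.  -4.8  5.1] T [-1.62  0.99 -0.14] t 23.55
lead [(np.float64(0.133), 18.3), (np.float64(0.134), 18.0), (np.float64(0.132), 17.8)]
```

```bash
cat > prof.py <<'E'
from plan import *
im=bot.snapshot("scene").astype(int).sum(2)//3
for c in(322,325,328): print(c,[int(v) for v in im[244:292,c]])
E
python3 prof.py; python3 -c "
from plan import *
for x in (.13,.14,.15,.165): print(x,proj('scene',w(M,[(x,.005,.156),(x,.005,.12),(x,.005,.086)])).round(1).tolist())"
```

```text
322 [166, 196, 206, 186, 154, 141, 132, 129, 113, 87, 80, 86, 92, 108, 119, 119, 120, 124, 126, 129, 128, 131, 129, 131, 129, 130, 131, 126, 128, 126, 121, 111, 108, 107, 108, 111, 111, 111, 115, 111, 113, 109, 106, 90, 73, 70, 74, 86]
325 [162, 195, 195, 166, 146, 137, 135, 120, 96, 81, 84, 91, 99, 113, 117, 124, 124, 127, 128, 129, 128, 129, 131, 130, 129, 128, 129, 127, 129, 127, 121, 114, 109, 110, 113, 114, 114, 110, 111, 111, 111, 110, 103, 89, 70, 67, 75, 89]
328 [129, 151, 155, 146, 137, 142, 130, 115, 97, 98, 112, 118, 117, 119, 121, 126, 132, 131, 126, 128, 130, 127, 129, 129, 128, 129, 128, 129, 127, 127, 118, 111, 109, 109, 114, 112, 110, 111, 113, 113, 113, 107, 98, 80, 71, 68, 81, 103]
0.13 [[329.0, 253.7], [328.6, 264.0], [328.2, 273.3]]
0.14 [[329.9, 256.2], [329.4, 266.5], [329.0, 275.9]]
0.15 [[330.8, 258.7], [330.3, 269.0], [329.8, 278.4]]
0.165 [[332.1, 262.6], [331.6, 272.9], [331.1, 282.3]]
```

play_rows(
  motion=[
    [[0,0,0],0],
    [[0.006,0,0],0],
    [[0.005,0,0],0],
    [[0,0,0],0],
  ],
  grip=70,
)

```text
clock: 24.15
ee_pos: [0.62, 0.0915, 0.137]
ee_rot: [0.0, -0.458, 0.889, 0.0]
wrist_force: [0.5, -0.1, 0.4]
opening: 0.0595
```

play_rows(
  motion=[
    [[0,0,0],0],
    [[0,0,0],0],
    [[-0.004,0,0],0],
    [[-0.004,0,0],0],
    [[-0.003,0,0],0],
  ],
  grip=25,
)

```text
clock: 24.78
ee_pos: [0.6266, 0.1003, 0.1372]
ee_rot: [-0.0, -0.459, 0.889, -0.0]
wrist_force: [-3.2, -4.2, 5.3]
opening: 0.0486
```

```bash
python3 face.py; python3 prof.py
```

```text
[ 0.091  -0.0004] 0.1372 open 0.0486 F [-3.2 -4.2  5.3] T [-1.62  1.02 -0.07] t 24.775
lead [(np.float64(0.134), 19.3), (np.float64(0.133), 19.1), (np.float64(0.135), 18.4)]
322 [167, 195, 204, 182, 154, 140, 136, 130, 110, 88, 80, 89, 90, 90, 93, 103, 112, 118, 120, 123, 125, 126, 128, 126, 128, 128, 128, 128, 127, 127, 119, 116, 106, 108, 109, 112, 114, 112, 115, 113, 108, 107, 104, 92, 73, 69, 72, 82]
325 [166, 195, 194, 165, 147, 139, 135, 120, 93, 70, 69, 75, 73, 76, 83, 99, 108, 117, 122, 126, 128, 128, 129, 128, 130, 130, 130, 128, 128, 127, 120, 113, 108, 111, 110, 111, 114, 113, 111, 109, 112, 109, 102, 85, 74, 68, 75, 91]
328 [127, 148, 156, 147, 140, 138, 133, 113, 92, 90, 104, 107, 110, 114, 115, 119, 120, 121, 124, 126, 128, 130, 130, 130, 128, 128, 131, 127, 128, 126, 115, 113, 108, 112, 112, 113, 112, 113, 111, 112, 112, 105, 96, 79, 67, 71, 79, 99]
```

play_rows(
  motion=[
    [[0,0,0],0],
    [[0.006,0,0],0],
    [[0.005,0,0],0],
    [[0,0,0],0],
  ],
  grip=70,
)

```text
clock: 25.38
ee_pos: [0.62, 0.0915, 0.1369]
ee_rot: [0.0, -0.458, 0.889, 0.0]
wrist_force: [0.2, -0.5, 0.0]
opening: 0.0602
```

play_rows(
  motion=[
    [[0,0,0],0],
    [[0,0,0],0],
    [[-0.004,0,0],0],
    [[-0.004,0,0],0],
    [[-0.003,0,0],0],
  ],
  grip=25,
)

```text
clock: 26.0
ee_pos: [0.6223, 0.0951, 0.1372]
ee_rot: [-0.006, -0.458, 0.889, -0.002]
wrist_force: [-16.2, -24.3, 18.6]
opening: 0.0487
```

```bash
python3 face.py; python3 prof.py
```

```text
[0.0843 0.0001] 0.1372 open 0.0487 F [-16.2 -24.3  18.6] T [-9.19  5.83 -0.06] t 26.0
lead [(np.float64(0.134), 20.7), (np.float64(0.133), 20.7), (np.float64(0.135), 19.9)]
322 [165, 196, 205, 185, 154, 141, 135, 131, 113, 90, 96, 97, 95, 93, 97, 99, 108, 115, 119, 120, 123, 129, 132, 130, 129, 129, 126, 126, 127, 126, 120, 114, 108, 103, 110, 112, 115, 113, 110, 111, 112, 110, 104, 91, 74, 70, 66, 84]
325 [166, 194, 193, 166, 145, 139, 134, 116, 95, 76, 71, 75, 73, 74, 76, 81, 92, 108, 117, 123, 129, 128, 128, 126, 127, 130, 128, 129, 128, 125, 119, 110, 110, 113, 113, 111, 112, 114, 110, 111, 113, 108, 103, 87, 71, 71, 75, 90]
328 [129, 151, 158, 148, 139, 137, 131, 114, 90, 89, 97, 99, 104, 105, 109, 113, 117, 120, 119, 124, 130, 129, 133, 129, 131, 126, 128, 128, 130, 127, 118, 111, 108, 109, 109, 114, 112, 113, 113, 114, 112, 106, 94, 78, 72, 68, 79, 101]
```

The stroke stopped firmly at 29 N after 4 mm, and the strokes add up to a leading end at about 0.165, the back stop. Relaxing, releasing and going to the near knob.

play_rows(
  motion=[
    [[0.004,0,0],0],
    [[0.003,0,0],0],
    [[0,0,0],0],
  ],
)

```text
clock: 26.48
ee_pos: [0.6224, 0.0948, 0.1373]
ee_rot: [-0.0, -0.459, 0.889, -0.0]
wrist_force: [-3.4, -2.8, 5.9]
opening: 0.0488
```

play_rows(
  motion=[
    [[0,0,0],0],
    [[0,0,0],0],
    [[0,0,-0.04],0],
    [[0,0,-0.05],0],
    [[0,0,-0.06],0],
  ],
  grip=70,
)

```text
clock: 27.1
ee_pos: [0.6221, 0.0952, 0.2873]
ee_rot: [-0.001, -0.459, 0.889, 0.0]
wrist_force: [1.3, 1.5, 0.4]
opening: 0.0601
```

```bash
python3 face.py
python3 - <<'E'
from plan import *
a=mx(.022,0,0)
plan([(a[0],a[1],.29,M[2]-np.pi/2-.24)])
E
```

```text
[0.0842 0.0003] 0.2873 open 0.0601 F [1.3 1.5 0.4] T [ 0.07 -0.21  0.02] t 27.1
lead [(np.float64(0.133), 22.2), (np.float64(0.134), 21.8), (np.float64(0.132), 21.7)]
at [0.6256 0.0952 0.2976] phi -2.1876 t 27.15 F [ 3.6  0.  11.1] open 0.0597 q6 -1.08
[[[0.008, 0.0, 0.001], -9.5], [[0.008, 0.002, 0.001], -9.5], [[0.007, 0.003, 0.001], -9.5], [[0.007, 0.004, 0.001], -9.5], [[0.006, 0.005, 0.001], -9.5]]
[[[0.005, 0.006, 0.001], -9.5], [[0.004, 0.007, 0.001], -9.5], [[0.003, 0.008, 0.001], -9.5]]
```

play_rows(
  motion=[
    [[0.008,0,0],-9.5],
    [[0.008,0.002,0],-9.5],
    [[0.007,0.003,0],-9.5],
    [[0.007,0.004,0],-9.5],
    [[0.006,0.005,0],-9.5],
  ],
  grip=50,
)

```text
clock: 27.78
ee_pos: [0.5982, 0.0638, 0.2865]
ee_rot: [-0.0, 0.779, -0.626, -0.0]
wrist_force: [-0.3, -0.5, 1.0]
opening: 0.0428
```

play_rows(
  motion=[
    [[0.005,0.006,0],-9.5],
    [[0.004,0.007,0],-9.5],
    [[0.003,0.008,0],-9.5],
    [[0,0,0],0],
  ],
)

```text
clock: 28.28
ee_pos: [0.583, 0.0445, 0.2868]
ee_rot: [-0.0, 0.908, -0.419, 0.0]
wrist_force: [0.9, -0.1, 0.3]
opening: 0.0428
```

Run:
```python
from plan import *
a=mx(.022,0,0); s=bot.get_state(); print(mp(s["ee_pos"]))
plan([(a[0],a[1],.222,M[2]-np.pi/2-.24,.04)])
```

```text
[0.02017718 0.00262155]
at [0.583  0.0445 0.2868] phi -0.8637 t 28.27 F [ 0.9 -0.1  0.3] open 0.0428 q6 0.3
[[[0.001, -0.001, 0.032], 0.0], [[0.001, -0.001, 0.033], 0.0]]
```

play_rows(
  motion=[
    [[0.001,-0.001,0.02],0],
    [[0.001,-0.001,0.02],0],
    [[0,0,0.015],0],
    [[0,0,0.01],0],
    [[0,0,0],0],
  ],
)

```text
clock: 28.9
ee_pos: [0.5856, 0.0443, 0.2213]
ee_rot: [0.0, 0.908, -0.418, -0.0]
wrist_force: [-0.5, 0.5, 0.5]
opening: 0.0428
```

play_rows(
  motion=[
    [[0,0,0],0],
    [[0,0,0],0],
    [[0,0,0],0],
  ],
  grip=5,
  force=50,
)

```text
clock: 29.28
ee_pos: [0.5879, 0.0456, 0.2231]
ee_rot: [-0.002, 0.909, -0.418, 0.002]
wrist_force: [5.8, 4.0, -2.3]
opening: 0.0131
```

```bash
python3 face.py
```

```text
[ 0.024  -0.0007] 0.2231 open 0.0131 F [ 5.8  4.  -2.3] T [ 1.21 -1.76  0.08] t 29.275
lead [(np.float64(0.133), 21.2), (np.float64(0.132), 20.9), (np.float64(0.134), 20.6)]
```

play_rows(
  motion=[
    [[0,-0.002,0],10],
    [[0,0,0],10],
    [[0,0,0],10],
    [[0,0,0],10],
    [[0,0,0],10],
  ],
)

```text
clock: 29.95
ee_pos: [0.5888, 0.046, 0.2231]
ee_rot: [0.002, -0.645, 0.764, -0.001]
wrist_force: [3.9, -0.4, -0.6]
opening: 0.0131
```

play_rows(
  motion=[
    [[0,0,0],10],
    [[0,0,0],7],
    [[0,0,0],0],
  ],
)

```text
clock: 30.32
ee_pos: [0.5891, 0.0459, 0.2231]
ee_rot: [0.002, -0.526, 0.85, -0.001]
wrist_force: [6.1, -0.7, -1.1]
opening: 0.013
```

```bash
python3 face.py; python3 -c "
from plan import *
plan([]);print(M[2]-np.pi/2-1.5)"
```

```text
[ 0.0249 -0.0015] 0.2231 open 0.013 F [ 6.1 -0.7 -1.1] T [-0.02 -1.57 -0.07] t 30.325
lead [(np.float64(0.133), 20.3), (np.float64(0.132), 20.1), (np.float64(0.134), 20.0)]
at [0.5891 0.0459 0.2231] phi -2.0323 t 30.38 F [ 4.8 -0.6 -0.7] open 0.0129 q6 -0.87
-2.1210724460115538
```

play_rows(
  motion=[
    [[0,0,0],4],
    [[0,0,0],0],
  ],
)

```text
clock: 30.62
ee_pos: [0.5892, 0.0459, 0.2231]
ee_rot: [0.002, -0.496, 0.868, -0.001]
wrist_force: [5.8, -1.1, -1.4]
opening: 0.0128
```

```bash
python3 face.py; python3 -c "
from plan import *
plan([])"
```

```text
[ 0.025  -0.0015] 0.2231 open 0.0128 F [ 5.8 -1.1 -1.4] T [-0.08 -1.74 -0.02] t 30.625
lead [(np.float64(0.133), 21.2), (np.float64(0.132), 20.9), (np.float64(0.134), 20.7)]
at [0.5892 0.0459 0.2231] phi -2.1019 t 30.68 F [ 4.9 -0.4 -1.5] open 0.0129 q6 -0.94
```

play_rows(
  motion=[
    [[0,0,0],4],
    [[0,0,0],0],
  ],
)

```text
clock: 30.92
ee_pos: [0.5892, 0.0459, 0.2231]
ee_rot: [0.002, -0.467, 0.884, -0.001]
wrist_force: [5.8, -0.9, -1.8]
opening: 0.0126
```

```bash
python3 face.py; python3 -c "
from plan import *
plan([])"
```

```text
[ 0.025  -0.0016] 0.2231 open 0.0126 F [ 5.8 -0.9 -1.8] T [-0.21 -1.87  1.06] t 30.925
lead [(np.float64(0.133), 21.0), (np.float64(0.132), 20.6), (np.float64(0.134), 20.5)]
at [0.5892 0.0459 0.2231] phi -2.1699 t 30.98 F [ 5.7 -1.6 -1.4] open 0.0128 q6 -1.01
```

play_rows(
  motion=[
    [[0,0,0],4],
    [[0,0,0],0],
  ],
)

```text
clock: 31.22
ee_pos: [0.5893, 0.0459, 0.2232]
ee_rot: [0.002, -0.436, 0.9, -0.001]
wrist_force: [4.7, -0.8, -2.1]
opening: 0.0132
```

```bash
python3 face.py; python3 -c "
from plan import *
plan([])"
```

```text
[ 0.025  -0.0016] 0.2232 open 0.0132 F [ 4.7 -0.8 -2.1] T [-0.29 -1.81  2.22] t 31.225
lead [(np.float64(0.133), 21.2), (np.float64(0.134), 21.0), (np.float64(0.132), 20.6)]
at [0.5893 0.0459 0.2232] phi -2.2376 t 31.27 F [ 5.  -1.2 -1.7] open 0.0132 q6 -1.08
```

The near knob shows a clear end-stop torque (0 → 1.1 → 2.2 N·m at the expected angle). Unwinding, releasing and going to the far knob.

play_rows(
  motion=[
    [[0,0,0],-5],
    [[0,0,0],0],
  ],
)

```text
clock: 31.52
ee_pos: [0.5892, 0.0459, 0.2231]
ee_rot: [0.002, -0.475, 0.88, -0.001]
wrist_force: [5.4, -1.7, -1.3]
opening: 0.0128
```

play_rows(
  motion=[
    [[0,0,0],0],
    [[0,0,0],0],
    [[0,0,-0.03],0],
    [[0,0,-0.035],0],
    [[0,0,0],0],
  ],
  grip=50,
)

```text
clock: 32.15
ee_pos: [0.5887, 0.0458, 0.2903]
ee_rot: [0.003, -0.474, 0.881, -0.001]
wrist_force: [0.1, 0.3, -0.6]
opening: 0.0427
```

```bash
python3 face.py
python3 - <<'E'
from plan import *
a=mx(.1435,-.0005,0)
plan([(a[0],a[1],.288,M[2]-np.pi/2-.04)])
E
```

```text
[ 0.0246 -0.0012] 0.2903 open 0.0427 F [ 0.1  0.3 -0.6] T [0.04 0.02 0.02] t 32.15
lead [(np.float64(0.133), 20.2), (np.float64(0.134), 19.9), (np.float64(0.132), 19.6)]
at [0.5877 0.0458 0.2883] phi -2.1541 t 32.2 F [-0.   0.5 -0.9] open 0.0426 q6 -0.99
[[[-0.013, -0.001, 0.0], -9.5], [[-0.013, -0.003, 0.0], -9.5], [[-0.012, -0.005, 0.0], -9.5], [[-0.012, -0.007, 0.0], -9.5], [[-0.01, -0.008, 0.0], -9.5]]
[[[-0.009, -0.01, 0.0], -9.5], [[-0.007, -0.011, 0.0], -9.5], [[-0.005, -0.013, 0.0], -9.5], [[-0.003, -0.013, 0.0], -9.5]]
```

play_rows(
  motion=[
    [[-0.013,-0.001,0],-9.5],
    [[-0.013,-0.003,0],-9.5],
    [[-0.012,-0.005,0],-9.5],
    [[-0.012,-0.007,0],-9.5],
    [[-0.01,-0.008,0],-9.5],
  ],
)

```text
clock: 32.83
ee_pos: [0.626, 0.0992, 0.2856]
ee_rot: [0.001, 0.79, -0.613, -0.001]
wrist_force: [-0.1, -0.4, 0.2]
opening: 0.0426
```

play_rows(
  motion=[
    [[-0.009,-0.01,0],-9.5],
    [[-0.007,-0.011,0],-9.5],
    [[-0.005,-0.013,0],-9.5],
    [[-0.003,-0.013,0],-9.5],
    [[0,0,0],0],
  ],
)

```text
clock: 33.45
ee_pos: [0.6565, 0.1436, 0.2852]
ee_rot: [0.001, 0.946, -0.325, -0.001]
wrist_force: [0.7, -0.2, -1.3]
opening: 0.0426
```

Run:
```python
from plan import *
a=mx(.1435,-.0005,0); print(mp(bot.get_state()["ee_pos"]))
plan([(a[0],a[1],.222,M[2]-np.pi/2-.04,.03)])
```

```text
[0.14364272 0.00052252]
at [0.6565 0.1436 0.2852] phi -0.6623 t 33.45 F [ 0.7 -0.2 -1.3] open 0.0426 q6 0.4
[[[0.0, 0.0, 0.021], 0.0], [[0.001, 0.0, 0.021], 0.0], [[0.0, 0.0, 0.021], 0.0]]
```

play_rows(
  motion=[
    [[0,0,0.021],0],
    [[0.001,0,0.021],0],
    [[0,0,0.021],0],
    [[0,0,0],0],
  ],
)

```text
clock: 33.95
ee_pos: [0.6561, 0.1417, 0.2218]
ee_rot: [0.001, 0.945, -0.327, -0.002]
wrist_force: [-0.3, 0.5, 0.0]
opening: 0.0427
```

play_rows(
  motion=[
    [[0,0,0],0],
    [[0,0,0],0],
    [[0,0,0],0],
  ],
  grip=5,
  force=50,
)

```text
clock: 34.33
ee_pos: [0.6582, 0.1427, 0.2253]
ee_rot: [-0.001, 0.946, -0.325, 0.001]
wrist_force: [-0.1, -0.4, 4.7]
opening: 0.013
```

```bash
python3 face.py; python3 -c "
from plan import *
plan([])"
```

```text
[ 0.1439 -0.0014] 0.2253 open 0.013 F [-0.1 -0.4  4.7] T [ 0.09  0.15 -0.18] t 34.325
lead [(np.float64(0.133), 21.2), (np.float64(0.134), 21.2), (np.float64(0.132), 20.7)]
at [0.6582 0.1427 0.2253] phi -0.6618 t 34.38 F [0.6 0.8 4.4] open 0.0132 q6 0.41
```

Gripped cleanly. Turning about 84° and then on in small steps.

play_rows(
  motion=[
    [[0,0,0],10],
    [[0,0,0],10],
    [[0,0,0],10],
    [[0,0,0],10],
    [[0,0,0],10],
  ],
)

```text
clock: 35.0
ee_pos: [0.6589, 0.1431, 0.2253]
ee_rot: [-0.001, 0.718, -0.696, 0.001]
wrist_force: [1.6, 1.8, 3.0]
opening: 0.013
```

play_rows(
  motion=[
    [[0,0,0],10],
    [[0,0,0],10],
    [[0,0,0],9],
    [[0,0,0],0],
  ],
)

```text
clock: 35.5
ee_pos: [0.6592, 0.143, 0.2253]
ee_rot: [0.002, -0.524, 0.852, -0.001]
wrist_force: [5.7, 0.6, 4.0]
opening: 0.0129
```

```bash
python3 face.py|head -1; python3 -c "
from plan import *
plan([])"
```

```text
[ 0.1447 -0.002 ] 0.2253 open 0.0129 F [5.7 0.6 4. ] T [ 0.38 -1.72 -0.06] t 35.5
at [0.6592 0.143  0.2253] phi -2.0369 t 35.55 F [6.2 0.7 4.5] open 0.0125 q6 -0.97
```

play_rows(
  motion=[
    [[0,0,0],4],
    [[0,0,0],0],
  ],
)

```text
clock: 35.8
ee_pos: [0.6593, 0.143, 0.2253]
ee_rot: [0.002, -0.495, 0.869, -0.001]
wrist_force: [5.7, 0.7, 5.3]
opening: 0.0128
```

```bash
python3 face.py|head -1; python3 -c "
from plan import *
plan([])"
```

```text
[ 0.1447 -0.0021] 0.2253 open 0.0128 F [5.7 0.7 5.3] T [ 0.31 -1.9  -0.07] t 35.8
at [0.6593 0.143  0.2252] phi -2.1061 t 35.85 F [5.1 2.3 3.6] open 0.0128 q6 -1.04
```

play_rows(
  motion=[
    [[0,0,0],4],
    [[0,0,0],0],
  ],
)

```text
clock: 36.1
ee_pos: [0.6593, 0.143, 0.2253]
ee_rot: [0.002, -0.465, 0.885, -0.001]
wrist_force: [6.7, -0.0, 4.8]
opening: 0.0132
```

```bash
python3 face.py|head -1; python3 -c "
from plan import *
plan([])"
```

```text
[ 0.1447 -0.0021] 0.2253 open 0.0132 F [ 6.7 -0.   4.8] T [ 0.13 -1.96  1.24] t 36.1
at [0.6593 0.143  0.2253] phi -2.1737 t 36.15 F [ 6.4 -0.2  3.7] open 0.0129 q6 -1.11
```

play_rows(
  motion=[
    [[0,0,0],3],
    [[0,0,0],0],
    [[0,0,0],-4],
    [[0,0,0],0],
  ],
)

```text
clock: 36.65
ee_pos: [0.6593, 0.143, 0.2253]
ee_rot: [0.002, -0.473, 0.881, -0.001]
wrist_force: [6.1, 0.9, 4.4]
opening: 0.0126
```

play_rows(
  motion=[
    [[0,0,0],0],
    [[0,0,0],0],
    [[0,0,-0.03],0],
    [[0,0,-0.05],0],
    [[0,0,-0.05],0],
  ],
  grip=50,
)

```text
clock: 37.28
ee_pos: [0.6568, 0.1423, 0.3546]
ee_rot: [-0.001, -0.471, 0.882, 0.0]
wrist_force: [0.5, 0.7, -0.8]
opening: 0.0427
```

```bash
python3 face.py|head -1; python3 -c "
from plan import *
plan([(.35,.5,.37,-1.5,.055)])"
```

```text
[ 0.1427 -0.0005] 0.3546 open 0.0427 F [ 0.5  0.7 -0.8] T [ 0.05 -0.14  0.01] t 37.275
at [0.659  0.1421 0.3629] phi -2.1614 t 37.33 F [ 0.7 -1.   9.1] open 0.0427 q6 -1.09
[[[-0.014, 0.051, -0.001], -4.0], [[-0.017, 0.05, -0.001], -4.0], [[-0.021, 0.048, -0.001], -4.5], [[-0.025, 0.046, -0.001], -4.0], [[-0.028, 0.045, -0.001], -4.5]]
[[[-0.031, 0.042, -0.001], -4.0], [[-0.034, 0.04, -0.0], -4.5], [[-0.037, 0.037, -0.001], -4.0], [[-0.039, 0.035, -0.0], -4.5]]
```

play_rows(
  motion=[
    [[-0.014,0.051,0],-4.0],
    [[-0.017,0.05,0],-4.0],
    [[-0.021,0.048,0],-4.5],
    [[-0.025,0.046,0],-4.0],
    [[-0.028,0.045,0],-4.5],
  ],
)

```text
clock: 37.95
ee_pos: [0.4843, 0.3431, 0.3533]
ee_rot: [-0.001, -0.624, 0.781, 0.0]
wrist_force: [0.5, 0.3, -0.3]
opening: 0.0427
```

play_rows(
  motion=[
    [[-0.031,0.042,0],-4.0],
    [[-0.034,0.04,0],-4.5],
    [[-0.037,0.037,0],-4.0],
    [[-0.039,0.035,0],-4.5],
    [[0,0,0],0],
  ],
)

```text
clock: 38.58
ee_pos: [0.3463, 0.5026, 0.3525]
ee_rot: [0.001, 0.734, -0.679, 0.0]
wrist_force: [0.5, -0.2, -1.0]
opening: 0.0429
```

Run:
```python
from plan import *
I={c:bot.snapshot(c)[:,:,::-1] for c in("top","scene")}
J={c:cv2.imread(f"pics/{c}0.png") for c in I}
for n in("rack","single_rack","bottle","jar","tip_box","beaker","wash_bottle","scanner"):
    print(n,[(c,[np.round(d["extent"]).astype(int).tolist() for d in bot.find_in(c,n)[:2]]) for c in I])
# bystander change check: differing blobs before/after
for c in I:
    d=cv2.GaussianBlur(cv2.absdiff(I[c],J[c]).max(2),(5,5),0)>35
    _,_,st,_=cv2.connectedComponentsWithStats(d.astype(np.uint8)); print(c,"diff",[s.tolist() for s in st[1:] if s[4]>25])
# knob angles
g=I["top"].astype(float).max(2); dark=np.clip((90-g)/50,0,1)
for n,x in(("near",.022),("far",.142)):
    u,v=proj("top",mx(x,0,.251))[0].astype(int); sl=np.s_[v-11:v+12,u-11:u+12]; k=mx(x,0,0); P=box(-.032,.032,-.007,.007,.242,.26)
    cost=lambda p:((draw("top",p,[(P,255)])[sl]-dark[sl])**2).sum()
    rs=[]
    for ang in(1.1,1.5,1.8):
        x0=np.array([k[0],k[1],M[2]+np.pi/2-ang]); rs.append(minimize(cost,x0,method="Nelder-Mead",options=dict(initial_simplex=x0+np.array([[0,0,0],[.006,0,0],[0,.006,0],[0,0,.15]]))))
    r=min(rs,key=lambda r:r.fun); print(n,"knob",round(M[2]+np.pi/2-r.x[2],3),mp(r.x).round(4),round(r.fun,1))
# caps seen between the bridges (top)
im=I["top"].astype(int); red=im[:,:,2]-np.maximum(im[:,:,0],im[:,:,1])
R=[[int(red[tuple(np.round(proj("top",mx(x,y,.181))[0]).astype(int)[::-1])]) for x in np.arange(.046,.121,.006)] for y in(-.012,.012)]
print(R); print(proj("scene",w(M,[(.165,.01,.156),(.165,-.02,.156)])).round(1).tolist()); s=I["scene"].sum(2)//3; print(s[248:285,325].tolist())
```

```text
rack [('top', [[434, 234, 465, 271], [355, 240, 386, 283]]), ('scene', [[233, 137, 269, 175], [303, 162, 329, 208]])]
single_rack [('top', [[206, 214, 239, 249]]), ('scene', [[402, 261, 464, 300], [325, 218, 338, 238]])]
bottle [('top', [[361, 210, 375, 224]]), ('scene', [[274, 174, 289, 216]])]
jar [('top', [[393, 228, 414, 249], [269, 168, 289, 188]]), ('scene', [[256, 163, 275, 190]])]
tip_box [('top', []), ('scene', [[228, 217, 262, 256], [281, 197, 363, 311]])]
beaker [('top', [[203, 170, 222, 192]]), ('scene', [[390, 305, 418, 352], [281, 191, 362, 313]])]
wash_bottle [('top', [[305, 147, 324, 164], [250, 151, 348, 239]]), ('scene', [[257, 242, 282, 289]])]
scanner [('top', [[385, 140, 403, 168], [287, 178, 302, 189]]), ('scene', [[188, 197, 214, 229]])]
top diff [[256, 155, 16, 9, 86], [257, 165, 7, 8, 39], [267, 164, 25, 27, 408], [293, 175, 8, 7, 41], [295, 183, 6, 7, 32], [371, 191, 37, 36, 614], [25, 233, 266, 167, 21199], [278, 313, 8, 12, 66], [31, 315, 44, 27, 320], [16, 356, 11, 24, 194], [317, 367, 16, 33, 360], [210, 391, 12, 9, 85]]
scene diff [[539, 0, 31, 8, 148],
[... 252 characters left out ...]
2], [389, 127, 15, 34, 197], [438, 169, 8, 6, 36], [239, 174, 28, 48, 921], [449, 183, 190, 125, 6030], [320, 197, 13, 13, 115], [423, 205, 12, 6, 56], [334, 223, 10, 10, 77], [310, 224, 17, 12, 156], [330, 233, 7, 5, 28], [335, 239, 11, 5, 47], [319, 241, 8, 4, 27], [313, 251, 27, 25, 497], [345, 317, 6, 6, 31]]
near knob 1.51 [0.0215 0.0018] 10.8
far knob 1.579 [0.1428 0.0015] 14.2
[[0, 15, 59, 79, 31, 2, 22, 106, 77, 13, 6, 68, 104], [0, 5, 52, 46, 7, 3, 16, 109, 99, 29, 13, 74, 101]]
[[334.0, 262.4], [322.5, 263.8]]
[133, 126, 124, 116, 115, 107, 89, 72, 69, 68, 67, 74, 83, 98, 109, 109, 112, 115, 118, 117, 117, 117, 120, 115, 115, 117, 109, 101, 99, 101, 104, 102, 102, 97, 102, 99, 101]
```

```bash
python3 -c "
from bench import bot
print(bot.finish_job(), bot.get_state()['clock'])"
```

```text
the job is handed in; nothing more can be done
the job is handed in; nothing more can be done
```

The white two-row rack is on the blue bed, slid under both bridges to the back stop. Both clamp knobs are turned to their end stops. I handed the job in at about 39 s with the arm clear of everything.

**Last checks**
- **Rack position:** in the top view the cap columns peak at mixer x of about 62, 90 and 118 mm, which is where they lie when the rack is home. The last pull stopped firmly at 29 N.
- **Knobs:** they fit at about 1.51 rad (near) and 1.58 rad (far). Both showed a sharp rise in torque at the stop.
- **Bystanders:** comparing before and after pictures, the scene changed only at the mixer, where the rack had stood, and where the arm is. The network boxes for the bystanders match within a few pixels; the top camera missed the tip box in the final look.

**What went wrong or disagreed**
- **Tool height:** the fingers sit about 31 mm higher than the reported TCP. I only noticed part-way through. Because of it the first grasp was too high, and the rack hung about 9° nose-down while being carried, levelling when set on the bed.
- **Touch on the caps:** the same offset made the closed fingertips press on the caps once, at about 26 N.
- **Sliding it home:** the gripper could not reach under the near bridge. I finished the slide with four short pulls, gripping the rack between the bridges.
- **Leading edge check:** my edge detector for the rack's front face failed once the back stop hid its lower edge. For the home position I relied on the cap positions and the stop force.

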